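# Collect oiled toy wheels on a rod and hang them to dry

## Task

Thread the wooden rod through the holes of all four wheels standing in the slotted rack until its tip gently meets the rack's end stop, without forcing it, then lift them out together as one stack on the rod. Hang the rod in the notches of the two posts of the drying stand, all four wheels hanging on it between the posts, and let go; leave the other things on the table where they are.

Things in the scene. Friction and masses are not known exactly. Their poses are not given: they have to be found in the camera images.
- rod: round wooden rod, 8 mm in diameter, 220 mm long, about 18 g, both ends alike: the last 14 mm taper to a flat tip 4 mm wide. It lies level in the rest at the start. Origin at its middle, y axis along the rod
- wheel1: one of four alike wooden toy wheels, 60 mm across, 10 mm thick, about 22 g, standing on edge in its rack slot, free to roll up to 10 mm either way along it and to lean a little. A plain 11 mm hole goes through its centre. Origin at the hole's centre, y axis along the axle. Wheels 1 to 4 stand at -57, -37, +37, +57 mm along the rack's y axis, each up to 6 mm to either side at the start
- wheel2: a wheel like wheel 1, same size, hole and axes; it is number 2 along the rack
- wheel3: a wheel like wheel 1, same size, hole and axes; it is number 3 along the rack
- wheel4: a wheel like wheel 1, same size, hole and axes; it is number 4 along the rack
- rack: fixed wooden rack, 88 mm (x) by 140 mm (y), base 8 mm thick, walls up to 30 mm above the table. Its four 12 mm wide slots run along its x axis, 80 mm long inside; the wheels' holes stand 38 mm above the table, clear of the walls. Origin under its centre; the rod goes in at the open +y end and travels along the rack's -y direction
- rack_gap (a point): point 38 mm above the rack's origin, in the 54 mm wide gap between the inner slots (2 and 3), where there is nothing but the base: the rod can be gripped here between the wheels. Axes as the rack's
- rack_tail (a point): point 38 mm high, 70 mm along the rack's -y axis, over the end of its base. Beyond it, on two low rails, an aluminium end stop 50 mm wide and 56 mm tall is locked across the rod's path. Its face is 95 to 119 mm from the rack's centre, set anew each time and not measured: it must be felt. It does not yield
- stand: fixed plywood drying stand: base 70 mm (x) by 190 mm (y), 10 mm thick, with two posts 30 mm wide and 8 mm thick at -85 and +85 mm along its y axis. Each post top has a flared notch, 10 mm wide, whose flat floor is 100 mm above the table; the flared lips reach 120 mm. The rod belongs in both notches, axis 104 mm above the table and parallel to the stand's y axis. Origin under its centre
- rest: fixed low wooden rest, 50 mm (x) by 110 mm (y), with notched uprights at -45 and +45 mm along its y axis, lips up to 46 mm above the table; the rod lies in the notches at the start, its axis 30 mm above the table, and overhangs the uprights by about 60 mm at either end. Origin under its centre
- tumbler: bystander, loose: steel drinking flask, 72 mm wide, 170 mm tall; origin under its centre
- stick_block: bystander, loose: 45 mm wooden block, 75 mm tall, with thin sticks standing in it up to 231 mm; origin under its centre
- mug: bystander, loose: white mug, 80 mm wide, 90 mm tall; origin under its centre
- tape: bystander, loose: roll of brown tape lying flat, 80 mm wide, 24 mm tall; origin under its centre
- sander: bystander, loose: cork sanding block 70 x 45 x 28 mm; origin under its centre
- disc: bystander, loose: plain wooden disc without a hole, lying flat, 72 mm wide, 8 mm thick; origin under its centre
- offcut: bystander, loose: wooden offcut 22 x 60 x 14 mm; origin under its centre
Things that resemble listed ones, but are neither listed nor needed, are in the scene too. Of the things shaped like the rod, the wooden one is meant.

How it is judged:
By the outcome, as a careful person would: the job done as asked, in the order asked, and still so for the second after the job is handed in, with the robot touching nothing.
It also fails if it takes over 72 s, if anything falls off the work surface, if the arm or the gripper's body presses on something with over 40 N, if the wrist force passes 120 N, or if a joint passes its speed limit or range.

## Robot

A 7-joint arm with a two-finger parallel gripper is mounted at the origin on the work surface. World frame = base frame: x ahead of the robot, y to its left, z up, the work surface at z = 0. Lengths are in m, angles in rad, forces in N, time in s.
With the tool pointing down it reaches from about 0.425 to 0.95 m from the base axis. Payload 16.7 kg.
Tool frame: the origin (TCP) lies at the very end of the fingers, on their centre line; the grasp point (between the pads) lies 19 mm behind it (grip_point_offset is the distance from the TCP to the grasp point, in m); z points along the fingers, y is the direction in which the jaws open and shut (so a half turn about z gives the same grasp; the last joint's range is limited). The gripper opens to 94 mm and grips with 3 to 60 N. Pads are 16 mm wide; open, the fingers measure 119 mm over their backs; the gripper's body (75 mm by 177 mm) begins 78 mm behind the grasp point.
Start: joints at [1.198, 0.426, 0.074, 1.606, -0.034, 1.111, -0.067], TCP at [0.15, -0.658, 0.205] pointing down, gripper open.
Joint ranges: [-2.85, 2.85], [-0.5, 2.14], [-1.23, 1.37], [0.21, 2.46], [-1.02, 4.16], [0.16, 2.05], [-2.73, 2.73]. Speed limits (rad/s): [1.89, 1.89, 2.39, 2.39, 3.01, 3.01, 3.01].

## Interface

Orientations are given as a unit quaternion [x, y, z, w].
In Python, from bench import sense, camera, camera_info, close_job, grip_point_offset gives the robot as it stands. The module is installed in compiled form; this text tells all that it offers.
- The arm moves only by the tool step_arm, never from a script. Its argument "rows" is a list of rows, each an object with "slide": the shift along the tool's x, y, z in mm, a list of three; "turn": the turn, a rotation vector about the tool's x, y, z in degrees, a list of three; "claw": the opening in per cent of the stroke, from 0 (shut) to 100 (fully open). In form: [{"slide": [tx, ty, tz], "turn": [ax, ay, az], "claw": claw}, ...]. A call has exactly 10 rows; each row shifts and turns the commanded pose from where the row before left it, along the tool's axes as they then stand; what a row does not reach is not made up. A row lasts 1/10 s, in which the tool goes at most 50 mm and 8.59 degrees, less where a joint would pass 70% of its speed; a pose out of reach is approached as far as the arm can. A call is refused whole if a number of a shift passes 50 or a number of a turn 8.59, either way. A call with a gripper value outside its range is refused whole. The fingers move at their own pace and stop on an object; "newtons" is the grip in N (left out, the last holds). Time passes only in rows, so rows that do not move let the fingers close, or fill a call up. It gives the time, the measured TCP pose, the force and the opening at its end, in the units of the state.
- sense(): the state, without advancing time (a new reading comes with each control period).
- camera(name): name is "scene" or "top" or "wrist"; returns the picture (480x640x3 uint8, red, green, blue); there is no depth.
- camera_info(name): a dict with "camera_matrix" (3x3 intrinsics, pixels), "world_from_camera" (4x4, takes a point from camera to world coordinates). Camera axes: x right, y up, looking along -z (the intrinsics and any distortion apply to the point x, -y, -z); pixel columns grow to the right and rows downward; lengths in m; the calibration is good to about 2 mm. The wrist camera is an equidistant fisheye: a pixel r from the principal point sees the ray r / f radians off the axis. A picture is of the moment at which its call begins: read the wrist's pose just before it. camera_info takes no time and is no camera call; for the wrist camera it gives the pose at the moment of the call.
- close_job(): hands the job in, once; it reports no verdict.
The state is a dict: "time_s": time; "q": joint angles; "joint_velocities": joint speeds; "effort": joint torques, N m; "tcp_pos": TCP position; "ee_rot": TCP orientation; "wrist_force": force on the tool from outside, world axes, zero at the start; "ft_torque": the same for the moment, N m; "width": finger opening in m.
Only numpy, scipy, OpenCV 4.12 (cv2) and the standard library are available. Lean on these libraries where they do the work, as an engineer would, in place of code of your own. Each camera call takes 0.05 s, during which the arm holds its last target.

## Working session

There is one attempt and no reset: what is moved stays moved. The work goes in short steps, Python scripts to look and compute and a tool call to move; the robot and the scene stay as the last step left them, time stands still between calls to the robot, and variables do not carry over. Pictures are saved under pics/ and viewed, and the job is handed in when it is done.

Besides the shell and the picture viewer there is one more tool, called after ">>>" by a JSON object that holds its "op" and its "data". step_arm: Moves the arm, as the interface text tells. Its arguments: {"type":"object","properties":{"rows":{"type":"array"},"newtons":{"type":"number"}},"required":["rows"]}

```bash
mkdir -p pics; python3 - <<'E'
from bench import *
import cv2,json
import numpy as np
for n in ("scene","top","wrist"):
    ci=camera_info(n); print(n,np.round(ci["camera_matrix"],2).tolist(),np.round(ci["world_from_camera"],4).tolist(),[k for k in ci])
    im=camera(n); cv2.imwrite(f"pics/{n}0.png",im[:,:,::-1])
print(sense(),grip_point_offset)
E
```

```text
scene [[433.58, 0.0, 314.32], [0.0, 433.58, 240.87], [0.0, 0.0, 1.0]] [[-0.8481, -0.3567, 0.3918, 0.9354], [0.5299, -0.5623, 0.6349, 0.672], [-0.0062, 0.746, 0.6659, 0.7654], [0.0, 0.0, 0.0, 1.0]] ['camera_matrix', 'world_from_camera']
top [[602.33, 0.0, 305.02], [0.0, 602.33, 229.94], [0.0, 0.0, 1.0]] [[-0.0283, 0.9959, -0.0859, 0.3968], [-0.9996, -0.0283, 0.0017, 0.003], [-0.0007, 0.0859, 0.9963, 1.4804], [0.0, 0.0, 0.0, 1.0]] ['camera_matrix', 'world_from_camera']
wrist [[371.65, 0.0, 318.4], [0.0, 371.65, 240.84], [0.0, 0.0, 1.0]] [[0.222, 0.9426, 0.2495, 0.2223], [-0.9751, 0.215, 0.0552, -0.6424], [-0.0017, -0.2555, 0.9668, 0.3828], [0.0, 0.0, 0.0, 1.0]] ['camera_matrix', 'world_from_camera']
{'time_s': 0.15, 'q': array([ 1.19752334,  0.42659089,  0.07386038,  1.60642632, -0.03408668,
        1.11082432, -0.0670942 ]), 'joint_velocities': array([ 0.00150593, -0.00209991,  0.00200817, -0.00243894,  0.00028738,
        0.00069863,  0.00030169]), 'effort': array([ 4.29780295e-03, -9.36275697e+01,  3.66959788e+00, -4.54413056e+01,
       -4.87154501e-02,  1.81675429e-02,  8.73516819e-05]), 'tcp_pos': array([ 0.1496863 , -0.657852  ,  0.20494978]), 'ee_rot': array([ 9.93748399e-01,  1.11641722e-01, -9.32215582e-05, -4.86015478e-04]), 'wrist_force': array([-0.02278653,  0.3824604 , -0.97985281]), 'ft_torque': array([ 0.04440244, -0.00211218,  0.0414549 ]), 'width': 0.0935238981209323} 0.0188
```

View pics/top0.png

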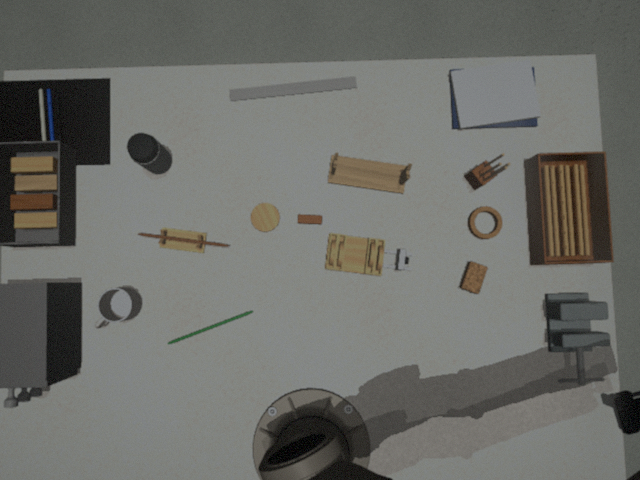

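View pics/scene0.png

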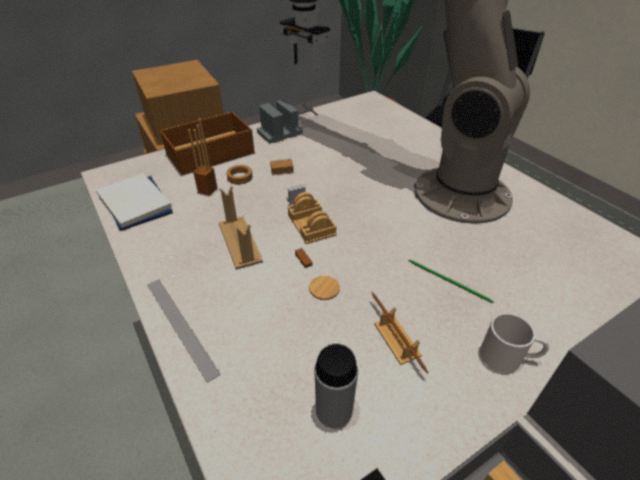

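View pics/wrist0.png

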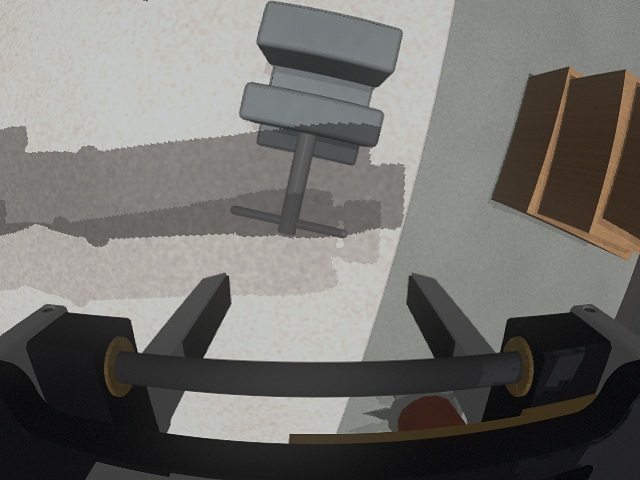

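```bash
cat > h.py <<'E'
from bench import *
import cv2, numpy as np
from scipy.spatial.transform import Rotation as R
def px2w(n,u,v,z):
    ci=camera_info(n);K=ci["camera_matrix"];T=np.array(ci["world_from_camera"])
    d=np.array([(u-K[0][2])/K[0][0],-(v-K[1][2])/K[1][1],-1.0])
    if n=="wrist":
        a=np.array([u-K[0][2],v-K[1][2]]);r=np.hypot(*a);th=r/K[0][0]
        d=np.array([np.sin(th)*a[0]/r,-np.sin(th)*a[1]/r,-np.cos(th)])
    w=T[:3,:3]@d; p=T[:3,3]; return p+w*(z-p[2])/w[2]
def w2px(n,P,ci=None):
    ci=ci or camera_info(n);K=np.array(ci["camera_matrix"]);T=np.array(ci["world_from_camera"])
    c=T[:3,:3].T@(np.asarray(P,float)-T[:3,3]); c=np.array([c[0],-c[1],-c[2]])
    if n=="wrist":
        rr=np.hypot(c[0],c[1]);th=np.arctan2(rr,c[2]);return K[0][0]*th*c[:2]/rr+K[:2,2]
    return K[0][0]*c[:2]/c[2]+K[:2,2]
def crop(im,x0,y0,x1,y1,f,name):
    c=cv2.resize(im[y0:y1,x0:x1],None,fx=f,fy=f,interpolation=cv2.INTER_CUBIC)
    cv2.imwrite(name,c)
E
python3 - <<'E'
from h import *
im=cv2.imread("pics/top0.png")
a=im[215:265,130:240]; b=im[225:285,315:425]; c=im[145:200,315:425]
crop(im,130,215,240,265,7,"pics/t_rod.png");crop(im,315,225,415,285,7,"pics/t_rack.png");crop(im,315,145,425,200,7,"pics/t_stand.png")
s=cv2.imread("pics/scene0.png");crop(s,200,170,350,280,5,"pics/s_rs.png")
E
```

```text
(no output)
```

View pics/t_rod.png

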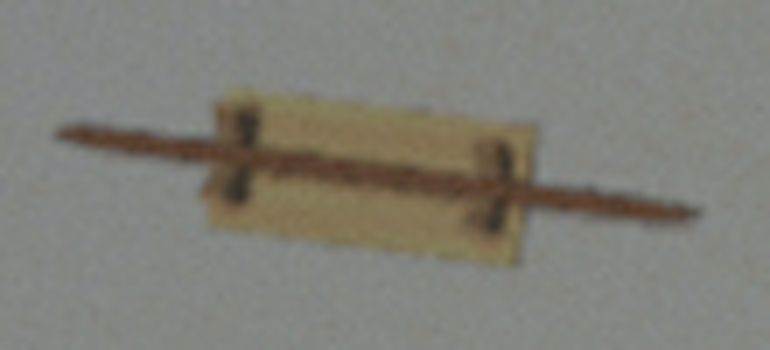

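View pics/t_rack.png

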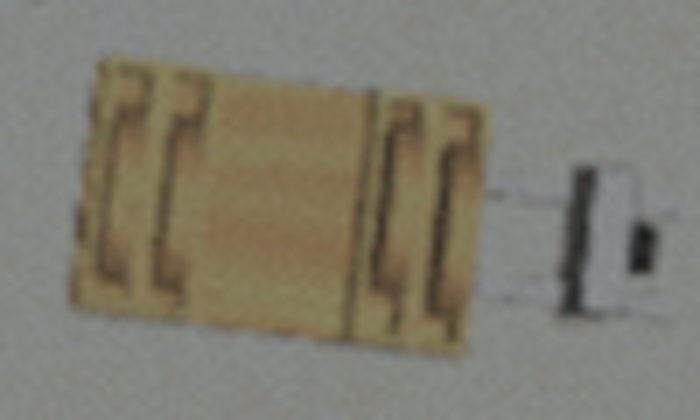

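View pics/t_stand.png

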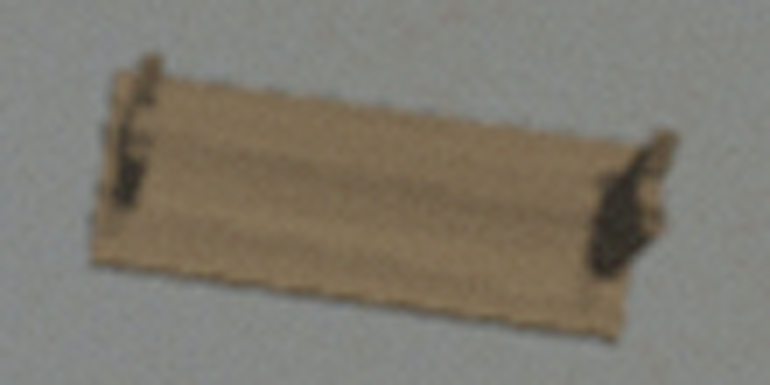

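View pics/s_rs.png

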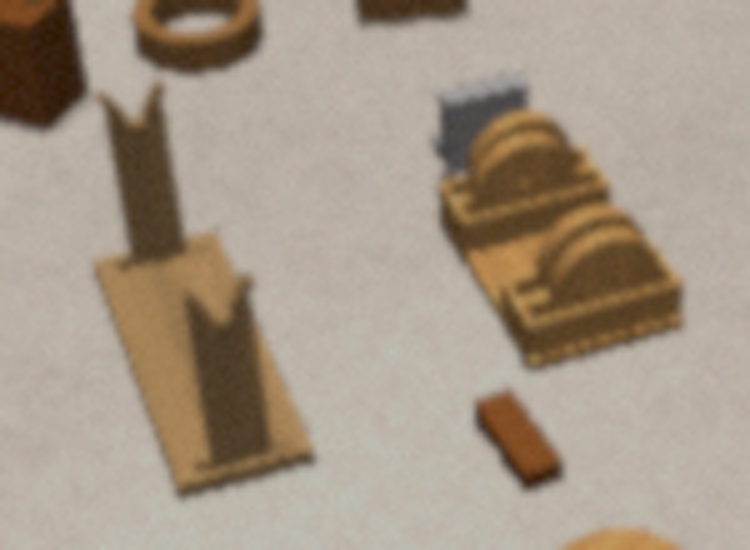

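```bash
python3 - <<'E'
from h import *
def c(x0,y0,pts,z):
    return [np.round(px2w("top",x0+u/7,y0+v/7,z)[:3],4).tolist() for u,v in pts]
print("rod ends",c(130,215,[(55,132),(700,213)],.03))
print("rest base",c(130,215,[(222,90),(537,125),(520,265),(208,228)],.005))
print("rack corners z.03",c(315,225,[(103,57),(492,100),(465,355),(75,308)],.03))
print("stop",c(315,225,[(585,168),(570,312),(600,168),(590,312)],.056))
print("stand base",c(315,145,[(118,72),(650,140),(615,340),(92,265)],.01))
E
```

```text
rod ends [[0.5237, 0.4045, 0.03], [0.4894, 0.1824, 0.03]]
rest base [[0.5391, 0.3527, 0.005], [0.5236, 0.2422, 0.005], [0.4746, 0.2488, 0.005], [0.4907, 0.3579, 0.005]]
rack corners z.03 [[0.5123, -0.0589, 0.03], [0.4936, -0.1925, 0.03], [0.4063, -0.1798, 0.03], [0.4262, -0.0466, 0.03]]
stop [[0.468, -0.2195, 0.056], [0.4196, -0.2125, 0.056], [0.4678, -0.2246, 0.056], [0.4194, -0.2192, 0.056]]
stand base [[0.7071, -0.0712, 0.01], [0.6774, -0.2583, 0.01], [0.6065, -0.243, 0.01], [0.6384, -0.0599, 0.01]]
```

```bash
cat >> h.py <<'E'
def d2r(p,yaw,rot=None):
    """slide (mm, tool axes now) & turn (deg) needed to reach TCP p with tool x at yaw (deg), pointing straight down"""
    s=sense(); r0=R.from_quat(s["ee_rot"])
    y=np.radians(yaw); X=np.array([np.cos(y),np.sin(y),0]);Z=np.array([0,0,-1.]);Y=np.cross(Z,X)
    r1=R.from_matrix(np.stack([X,Y,Z],1))
    t=(r0.inv()*r1).as_rotvec(degrees=True)
    d=(np.asarray(p)-s["tcp_pos"])*1000
    print("t",s["time_s"],"tcp",np.round(s["tcp_pos"],4),"F",np.round(s["wrist_force"],2),"w",round(s["width"],4))
    print("turn",np.round(t,2),"slide before-turn axes",np.round(r0.inv().apply(d),1),"slide after-turn axes",np.round(r1.inv().apply(d),1))
E
python3 - <<'E'
from h import *
d2r([.4534,-.163,.11],81.9)
E
```

```text
t 0.15 tcp [ 0.1497 -0.6579  0.2049] F [-0.02  0.38 -0.98] w 0.0935
turn [-5.000e-02 -3.000e-02 -6.908e+01] slide before-turn axes [ 406.  -415.    95.3] slide after-turn axes [532.7 231.   94.9]
```

>>> {"op": "step_arm", "data": {"rows": [{"slide":[0,0,0],"turn":[0,0,-8.5],"claw":100},{"slide":[0,0,0],"turn":[0,0,-8.5],"claw":100},{"slide":[0,0,0],"turn":[0,0,-8.5],"claw":100},{"slide":[0,0,0],"turn":[0,0,-8.5],"claw":100},{"slide":[0,0,0],"turn":[0,0,-8.5],"claw":100},{"slide":[0,0,0],"turn":[0,0,-8.5],"claw":100},{"slide":[0,0,0],"turn":[0,0,-8.5],"claw":100},{"slide":[0,0,0],"turn":[0,0,-8.5],"claw":100},{"slide":[44,19,0],"turn":[0,0,-1],"claw":100},{"slide":[44,19,0],"turn":[0,0,0],"claw":100}]}}

```text
time_s: 1.15
tcp_pos: [0.2003, -0.5761, 0.2046]
ee_rot: [0.756, 0.654, 0.0, -0.0]
wrist_force: [1.5, -0.5, -0.5]
width: 0.0943
```

>>> {"op": "step_arm", "data": {"rows": [{"slide":[44,19,0],"turn":[0,0,0],"claw":100},{"slide":[44,19,0],"turn":[0,0,0],"claw":100},{"slide":[44,19,10],"turn":[0,0,0],"claw":100},{"slide":[44,19,10],"turn":[0,0,0],"claw":100},{"slide":[44,19,10],"turn":[0,0,0],"claw":100},{"slide":[44,19,10],"turn":[0,0,0],"claw":100},{"slide":[44,19,10],"turn":[0,0,0],"claw":100},{"slide":[44,19,10],"turn":[0,0,0],"claw":100},{"slide":[44,19,10],"turn":[0,0,0],"claw":100},{"slide":[44,19,10],"turn":[0,0,0],"claw":100}]}}

```text
time_s: 2.15
tcp_pos: [0.4519, -0.1667, 0.1253]
ee_rot: [0.756, 0.655, 0.0, 0.0]
wrist_force: [0.7, -1.7, -0.3]
width: 0.0942
```

```bash
python3 - <<'E'
from h import *
ci=camera_info("wrist")
im=camera("wrist")
cv2.imwrite("pics/w1.png",im[:,:,::-1]); np.savez("pics/w1.npz",K=ci["camera_matrix"],T=ci["world_from_camera"])
d2r([.4534,-.163,.11],81.9); print(sense()["q"])
E
```

```text
t 2.2 tcp [ 0.4553 -0.1595  0.1243] F [ 2.4   9.91 -1.88] w 0.0939
turn [ 0.06 -0.17  0.28] slide before-turn axes [-3.7 -1.4 14.3] slide after-turn axes [-3.7 -1.4 14.3]
[ 0.65485267  0.24975288 -0.50824593  2.08303257  0.15759772  0.84448008
 -0.08157704]
```

View pics/w1.png

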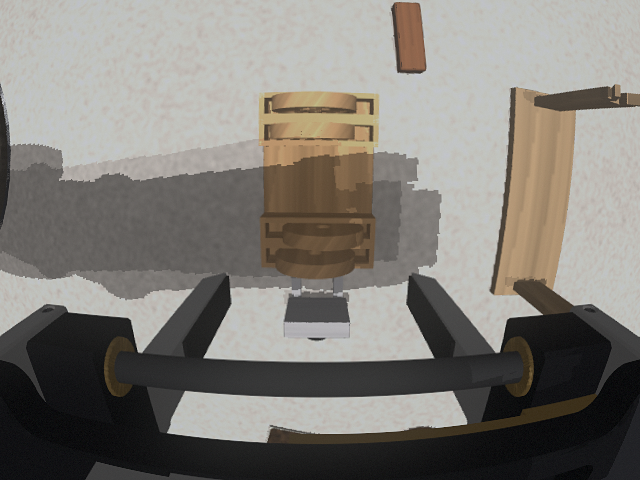

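```bash
python3 - <<'E'
from h import *
for i in range(2):
    ci=camera_info("wrist"); im=camera("wrist")
cv2.imwrite("pics/w2.png",im[:,:,::-1]); np.savez("pics/w2.npz",K=ci["camera_matrix"],T=ci["world_from_camera"])
print(np.round(sense()["tcp_pos"],4),sense()["wrist_force"])
im=im[:,:,::-1].copy()
crop(im,250,85,390,185,5.5,"pics/w2a.png");crop(im,250,205,390,305,5.5,"pics/w2b.png")
E
```

```text
[ 0.4523 -0.1654  0.125 ] [ 0.13962532 -1.52777936 -0.80525875]
```

View pics/w2a.png

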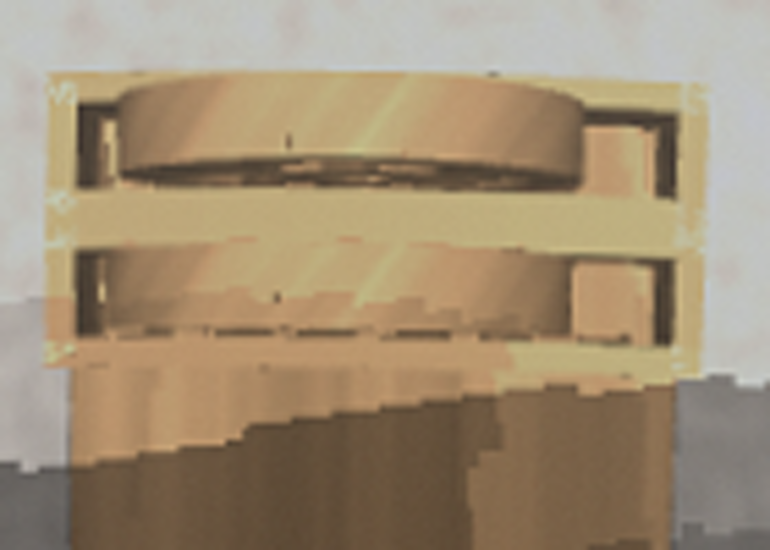

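View pics/w2b.png

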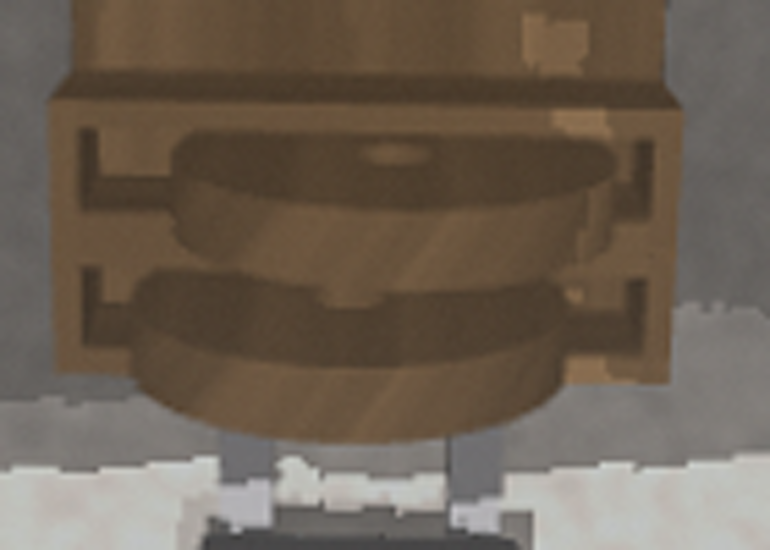

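```bash
cat >> h.py <<'E'
def px2wf(f,u,v,z):
    d=np.load(f);K=d["K"];T=d["T"]
    a=np.array([u-K[0][2],v-K[1][2]]);r=np.hypot(*a);th=r/K[0][0]
    q=np.array([np.sin(th)*a[0]/r,-np.sin(th)*a[1]/r,-np.cos(th)])
    w=T[:3,:3]@q; p=T[:3,3]; return p+w*(z-p[2])/w[2]
E
python3 - <<'E'
from h import *
f="pics/w2.npz"; W=lambda u,v,z:px2wf(f,250+u/5.5,v,z)
r1=lambda v:85+v/5.5
r2=lambda v:205+v/5.5
C=[W(47,r1(72),.03),W(710,r1(85),.03),W(682,r2(103),.03),W(50,r2(95),.03),W(668,r2(385),.03),W(55,r2(373),.03)]
for c in C: print(np.round(c,4))
top=(C[0]+C[1])/2; bot=(C[4]+C[5])/2; d=(top-bot);print("len",np.linalg.norm(d),"w",np.linalg.norm(C[0]-C[1]),np.linalg.norm(C[4]-C[5]),"gap edge",np.linalg.norm((C[2]+C[3])/2-bot))
d/=np.linalg.norm(d); ang=np.degrees(np.arctan2(d[1],d[0])); O=(top+bot)/2; print("O",O,"ang",ang)
x=np.array([d[1],-d[0],0])
for n,l,r,v in [(4,117,583,r1(130)),(3,103,572,r1(290)),(2,172,613,r2(190)),(1,132,567,r2(330))]:
    a=W(l,v,.038);b=W(r,v,.038);m=(a+b)/2; print(n,np.round(m,4),"dia",np.linalg.norm(a-b),"rack x,y",(m-O)@x*1000,(m-O)@d*1000)
# stop top front edge
for u,v in [(286,297),(348,297),(284,320),(350,320)]:
    print(np.round(px2wf(f,u,v,.056),4),(px2wf(f,u,v,.056)-O)@d*1000,(px2wf(f,u,v,.056)-O)@x*1000)
im=cv2.imread("pics/w2.png");crop(im,250,270,390,350,5.5,"pics/w2c.png");crop(im,480,70,640,310,3.2,"pics/w2d.png")
E
```

```text
[ 0.4255 -0.0487  0.03  ]
[ 0.5123 -0.0623  0.03  ]
[ 0.4977 -0.1534  0.03  ]
[ 0.4118 -0.1406  0.03  ]
[ 0.4918 -0.1941  0.03  ]
[ 0.4053 -0.1806  0.03  ]
len 0.13340464391336163 w 0.0878248759531021 0.0874868923080706 gap edge 0.04075874189477042
O [ 0.45870953 -0.12138736  0.03      ] ang 81.225948077032
4 [ 0.4641 -0.0632  0.038 ] dia 0.059673053301641535 rack x,y -3.530776464437672 58.365335037247036
3 [ 0.4597 -0.0837  0.038 ] dia 0.06028135112396126 rack x,y -4.787359309828085 37.43880807038929
2 [ 0.4568 -0.1583  0.038 ] dia 0.059222510729880606 rack x,y 3.768471965528988 -36.736641532396355
1 [ 0.4483 -0.1771  0.038 ] dia 0.05957028088724746 rack x,y -1.7649978403471298 -56.63117162687023
[ 0.4263 -0.1927  0.056 ] -75.40644576422989 -21.12126753187084
[ 0.4707 -0.1987  0.056 ] -74.56225666145049 23.63143760778188
[ 0.4217 -0.2109  0.056 ] -94.13716738061206 -22.873087093363672
[ 0.4702 -0.2175  0.056 ] -93.20205731856535 25.999963877114048
```

View pics/w2c.png

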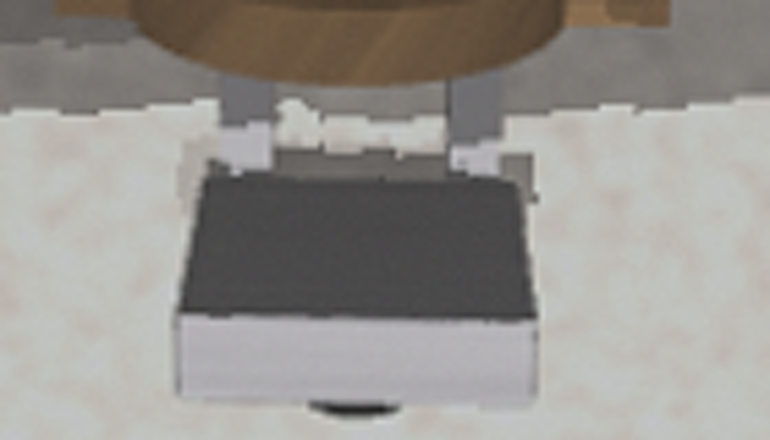

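View pics/w2d.png

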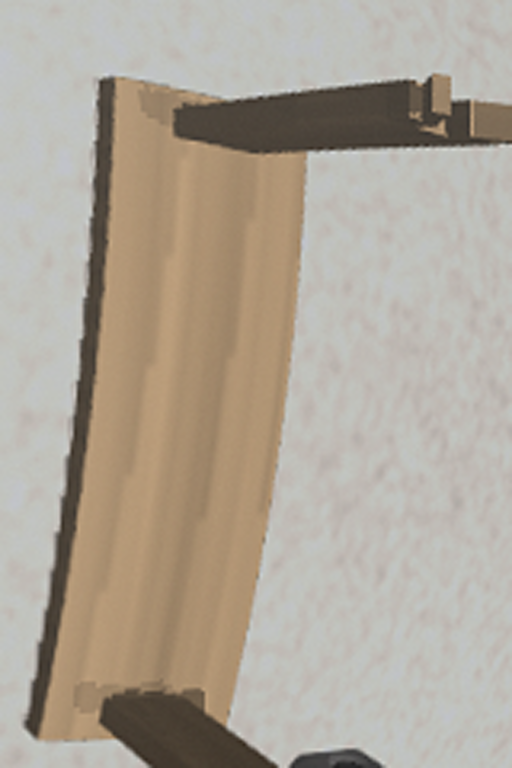

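```bash
python3 - <<'E'
from h import *
print(np.round(px2wf("pics/w2.npz",316,327.6,.056),4))
d2r([.4995,.247,.11],81.2)
E
```

```text
[ 0.4444 -0.2203  0.056 ]
t 2.3 tcp [ 0.4523 -0.1654  0.125 ] F [ 0.14 -1.53 -0.81] w 0.0941
turn [-0.04 -0.07  0.92] slide before-turn axes [415.   -9.7  15.5] slide after-turn axes [414.8 -16.4  15. ]
```

>>> {"op": "step_arm", "data": {"rows": [{"slide":[40,-1,0],"turn":[0,0,0.9],"claw":100},{"slide":[47,-2,0],"turn":[0,0,0],"claw":100},{"slide":[47,-2,0],"turn":[0,0,0],"claw":100},{"slide":[47,-2,0],"turn":[0,0,0],"claw":100},{"slide":[47,-2,0],"turn":[0,0,0],"claw":100},{"slide":[47,-2,0],"turn":[0,0,0],"claw":100},{"slide":[47,-2,5],"turn":[0,0,0],"claw":100},{"slide":[47,-2,5],"turn":[0,0,0],"claw":100},{"slide":[46,-1,5],"turn":[0,0,0],"claw":100},{"slide":[0,0,0],"turn":[0,0,0],"claw":100}]}}

```text
time_s: 3.3
tcp_pos: [0.5, 0.2494, 0.1103]
ee_rot: [0.759, 0.651, 0.001, -0.001]
wrist_force: [-0.2, -0.7, 0.2]
width: 0.0941
```

```bash
cat >> h.py <<'E'
def snap(name,n="wrist"):
    ci=camera_info(n); im=camera(n)[:,:,::-1].copy()
    cv2.imwrite(f"pics/{name}.png",im); np.savez(f"pics/{name}.npz",K=ci["camera_matrix"],T=ci["world_from_camera"]); return im
E
python3 - <<'E'
from h import *
im=snap("w3"); d2r([.52,.38,.011],81.2); print(np.round(sense()["joint_velocities"],3))
E
```

```text
t 3.35 tcp [0.5001 0.2461 0.1101] F [ 0.7  -0.97 -0.62] w 0.0942
turn [-0.06 -0.04 -0.1 ] slide before-turn axes [135.3  -0.9  99.2] slide after-turn axes [135.4  -0.8  99.1]
[ 0.057 -0.027  0.03   0.036 -0.005  0.004  0.031]
```

View pics/w3.png

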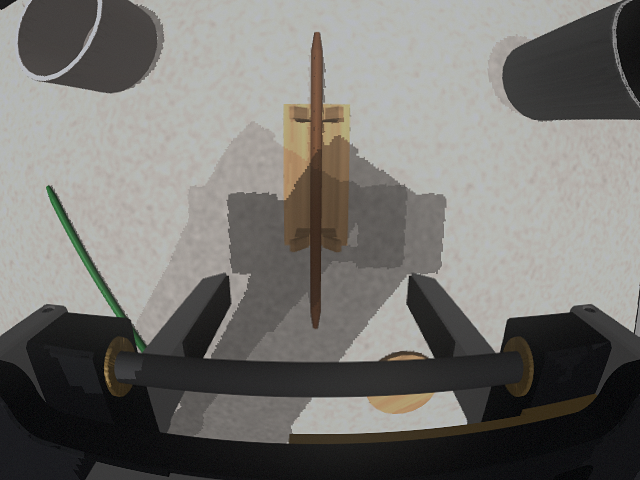

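```bash
python3 - <<'E'
from h import *
a=px2wf("pics/w3.npz",317.5,32.5,.03);b=px2wf("pics/w3.npz",315.5,327.5,.03)
d=a-b;L=np.linalg.norm(d);d/=L;yaw=np.degrees(np.arctan2(d[1],d[0]));c=(a+b)/2
print(a,b,L,yaw,c); print(R.from_quat(sense()["ee_rot"]).as_matrix()[:,0])
g=c+d*.089; print(g)
d2r([g[0],g[1],.0115],yaw); im=cv2.imread("pics/w3.png"); crop(im,270,20,370,340,2.4,"pics/w3c.png")
E
```

```text
[0.52322722 0.40195196 0.03      ] [0.48822397 0.18605565 0.03      ] 0.2187154434412866 80.79077217679149 [0.50572559 0.29400381 0.03      ]
[1.54688876e-01 9.87962989e-01 6.96014514e-04]
[0.51996917 0.38185664 0.03      ]
t 3.35 tcp [0.5001 0.2461 0.1101] F [ 0.7  -0.97 -0.62] w 0.0942
turn [-0.06 -0.04  0.31] slide before-turn axes [137.1  -1.2  98.7] slide after-turn axes [137.2  -2.1  98.6]
```

View pics/w3c.png

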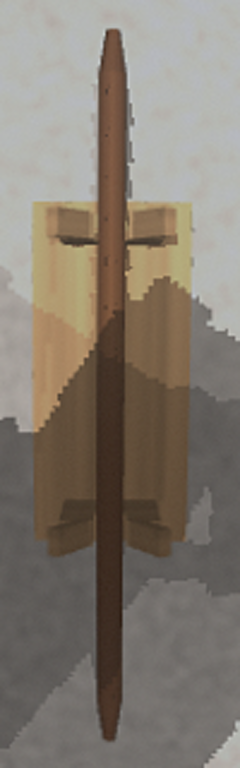

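```bash
python3 - <<'E'
from h import *
print("tumbler top",px2w("top",143,149,.17)); print("mug top", px2w("top",121,303,.09))
im=cv2.imread("pics/top0.png"); crop(im,90,120,250,360,2.5,"pics/t_m.png")
E
```

```text
tumbler top [0.69931571 0.35351106 0.17      ]
mug top [0.36046393 0.42723438 0.09      ]
```

View pics/t_m.png

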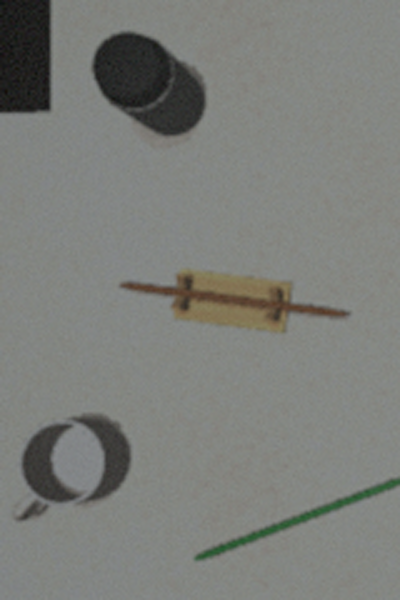

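>>> {"op": "step_arm", "data": {"rows": [{"slide":[45,-1,0],"turn":[0,0,0.3],"claw":50},{"slide":[46,-0.5,0],"turn":[0,0,0],"claw":50},{"slide":[46,-0.5,5],"turn":[0,0,0],"claw":50},{"slide":[0,0,20],"turn":[0,0,0],"claw":50},{"slide":[0,0,25],"turn":[0,0,0],"claw":50},{"slide":[0,0,25],"turn":[0,0,0],"claw":50},{"slide":[0,0,15],"turn":[0,0,0],"claw":50},{"slide":[0,0,8.5],"turn":[0,0,0],"claw":50},{"slide":[0,0,0],"turn":[0,0,0],"claw":50},{"slide":[0,0,0],"turn":[0,0,0],"claw":40}]}}

```text
time_s: 4.35
tcp_pos: [0.5211, 0.3795, 0.0129]
ee_rot: [0.763, 0.647, 0.0, 0.0]
wrist_force: [0.9, 0.3, 0.6]
width: 0.0417
```

```bash
python3 - <<'E'
from h import *
im=snap("w4"); d2r([.520,.3819,.0115],80.8)
E
```

```text
t 4.4 tcp [0.5211 0.3797 0.0132] F [-0.14  0.5  -0.3 ] w 0.0391
turn [ 0.06 -0.06 -0.2 ] slide before-turn axes [ 1.9 -1.5  1.7] slide after-turn axes [ 1.9 -1.5  1.7]
```

View pics/w4.png

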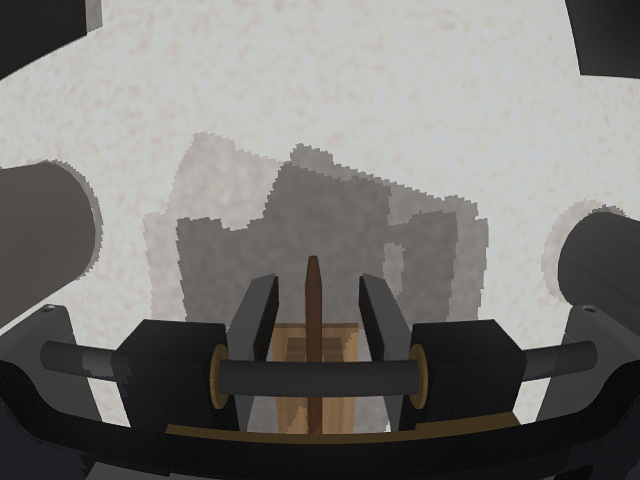

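>>> {"op": "step_arm", "data": {"rows": [{"slide":[2,-1.5,1.5],"turn":[0,0,-0.2],"claw":40},{"slide":[0,0,0],"turn":[0,0,0],"claw":15},{"slide":[0,0,0],"turn":[0,0,0],"claw":5},{"slide":[0,0,0],"turn":[0,0,0],"claw":0},{"slide":[0,0,0],"turn":[0,0,0],"claw":0},{"slide":[0,0,0],"turn":[0,0,0],"claw":0},{"slide":[0,0,0],"turn":[0,0,0],"claw":0},{"slide":[0,0,0],"turn":[0,0,0],"claw":0},{"slide":[0,0,0],"turn":[0,0,0],"claw":0},{"slide":[0,0,0],"turn":[0,0,0],"claw":0}], "newtons": 25}}

```text
time_s: 5.4
tcp_pos: [0.5194, 0.3818, 0.0105]
ee_rot: [0.761, 0.648, 0.0, -0.0]
wrist_force: [-0.3, 0.0, 0.7]
width: 0.007
```

```bash
python3 - <<'E'
from h import *
im=snap("w5"); d2r([.520,.3819,.0115],80.8);crop(im,220,220,420,450,2.5,"pics/w5c.png")
E
```

```text
t 5.45 tcp [0.5194 0.3818 0.0105] F [ 0.45 -0.34  0.83] w 0.0071
turn [ 0.   -0.01  0.02] slide before-turn axes [ 0.2  0.6 -1. ] slide after-turn axes [ 0.2  0.6 -1. ]
```

View pics/w5c.png

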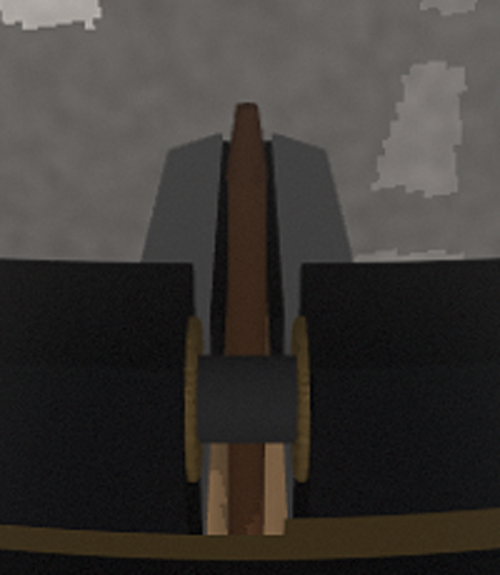

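```bash
cat >> h.py <<'E'
RA=81.2
Rd=np.array([np.cos(np.radians(RA)),np.sin(np.radians(RA)),0]);Rx=np.array([Rd[1],-Rd[0],0]);RO=np.array([.4587,-.1214,0])
def rk(x,y,z): return RO+Rx*x/1000+Rd*y/1000+np.array([0,0,z/1000])
def tork(p): p=np.asarray(p)-RO; return np.round([p@Rx*1000,p@Rd*1000,p[2]*1000],2)
E
python3 - <<'E'
from h import *
d2r(rk(-4,280,18.5),81.2)
E
```

```text
t 5.45 tcp [0.5194 0.3818 0.0105] F [ 0.45 -0.34  0.83] w 0.0071
turn [ 0.   -0.01 -0.38] slide before-turn axes [-226.4   14.5   -8. ] slide after-turn axes [-226.5   13.    -8. ]
```

>>> {"op": "step_arm", "data": {"rows": [{"slide":[0,0,-15],"turn":[0,0,0],"claw":0},{"slide":[0,0,-30],"turn":[0,0,0],"claw":0},{"slide":[-20,0,-5],"turn":[0,0,0],"claw":0},{"slide":[-40,4,0],"turn":[0,0,-0.4],"claw":0},{"slide":[-45,3,0],"turn":[0,0,0],"claw":0},{"slide":[-45,3,0],"turn":[0,0,0],"claw":0},{"slide":[-40,3,0],"turn":[0,0,0],"claw":0},{"slide":[-25,0.5,0],"turn":[0,0,0],"claw":0},{"slide":[-11.5,0,20],"turn":[0,0,0],"claw":0},{"slide":[0,0,10],"turn":[0,0,0],"claw":0}]}}

```text
time_s: 6.45
tcp_pos: [0.4977, 0.1537, 0.0305]
ee_rot: [0.76, 0.65, -0.0, 0.001]
wrist_force: [-0.5, 0.2, -0.6]
width: 0.0071
```

```bash
python3 - <<'E'
from h import *
s=snap("s6","scene"); t=snap("t6","top"); d2r(rk(-4,280,18.5),81.2)
crop(s,230,170,480,370,3,"pics/s6c.png");crop(t,220,180,430,300,3.5,"pics/t6c.png")
E
```

```text
t 6.55 tcp [0.4972 0.1563 0.0301] F [ 0.14 -0.62  0.06] w 0.0071
turn [-0.07  0.01  0.03] slide before-turn axes [-0.3  0.4 11.6] slide after-turn axes [-0.3  0.4 11.6]
```

View pics/s6c.png

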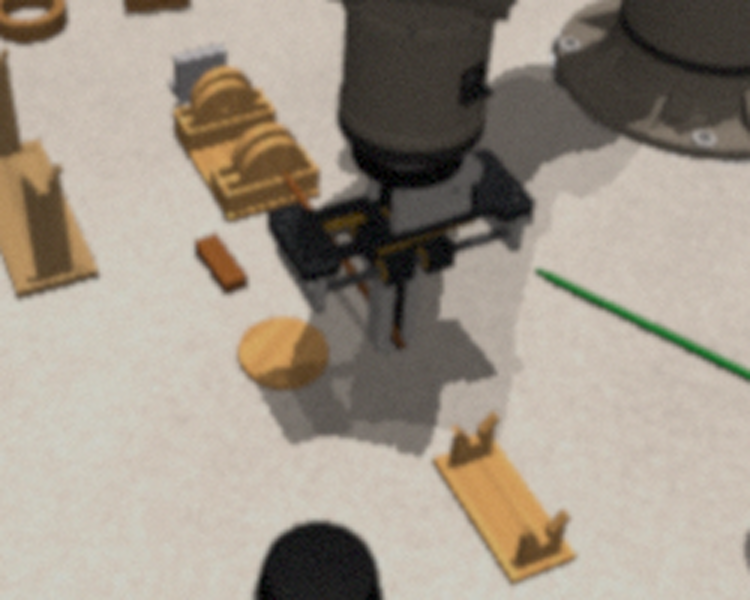

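View pics/t6c.png

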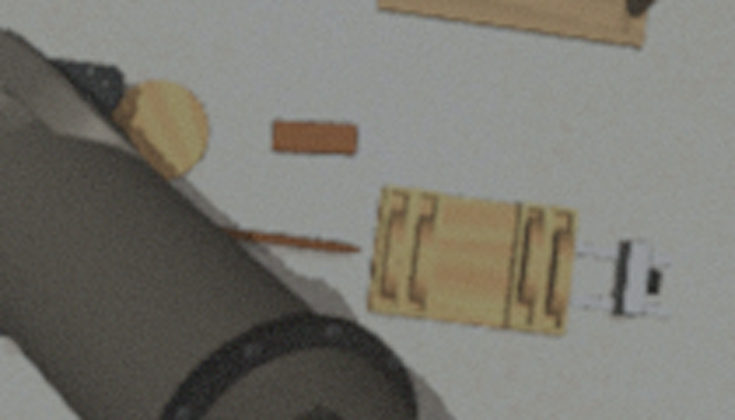

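```bash
python3 - <<'E'
from h import *
s=sense();r=R.from_quat(s["ee_rot"]).as_matrix();p=s["tcp_pos"]
ax=p-r[:,2]*.0195
tip=ax-r[:,0]*.199; rear=ax+r[:,0]*.021
print("tip exp",tork(tip),"top",w2px("top",tip),"scene",w2px("scene",tip),"mid top",w2px("top",ax-r[:,0]*.15),"rear scene",w2px("scene",rear))
for P,a in [("rackcorner top-left(-x,+y)",rk(-44,67,30)),("(+x,+y)",rk(44,67,30)),("(-x,-y)",rk(-44,-67,30)),("+x-y",rk(44,-67,30))]: print(P,w2px("top",a),w2px("scene",a))
t=cv2.imread("pics/t6.png");crop(t,275,230,345,275,11,"pics/t6d.png")
q=cv2.imread("pics/s6.png");crop(q,285,190,345,250,10,"pics/s6d.png")
E
```

```text
tip exp [-4.28 81.3  49.63] top [322.86157011 251.73156421] scene [323.7668028  227.75217029] mid top [302.40688398 249.16936643] rear scene [364.37976503 286.24504348]
rackcorner top-left(-x,+y) [326.51008825 269.26990514] [335.20157953 226.38115577]
(+x,+y) [330.95030506 233.05948624] [304.4031183  235.12000761]
(-x,-y) [381.9094904  276.25533074] [315.17920062 198.84295204]
+x-y [386.06892321 239.9706908 ] [286.29720436 206.33919794]
```

View pics/t6d.png

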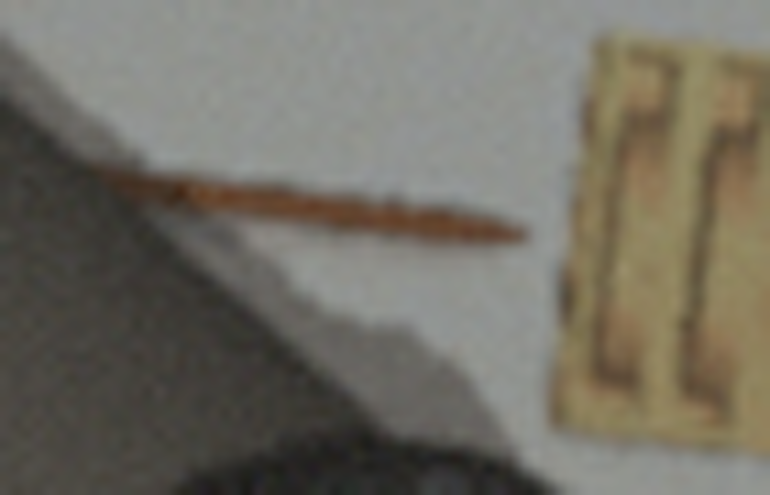

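View pics/s6d.png

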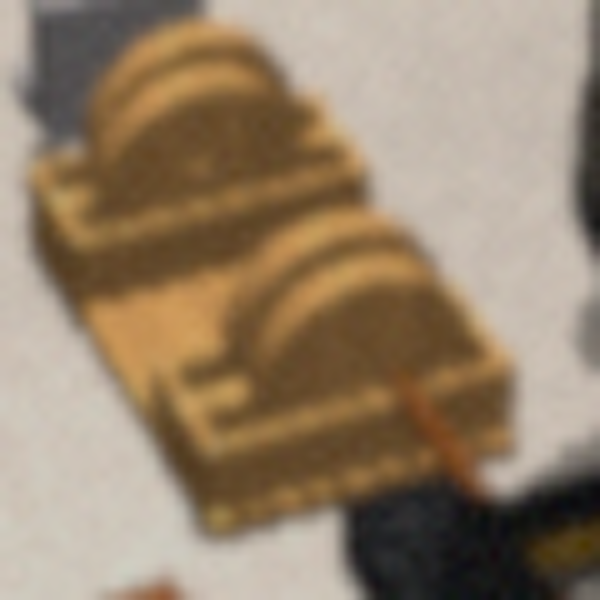

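>>> {"op": "step_arm", "data": {"rows": [{"slide":[0,0.4,6],"turn":[0,0,0],"claw":0},{"slide":[0,0,5.6],"turn":[0,0,0],"claw":0},{"slide":[0,0,0],"turn":[0,0,0],"claw":0},{"slide":[-5,0,0],"turn":[0,0,0],"claw":0},{"slide":[-5,0,0],"turn":[0,0,0],"claw":0},{"slide":[-4,0,0],"turn":[0,0,0],"claw":0},{"slide":[-3,0,0],"turn":[0,0,0],"claw":0},{"slide":[-3,0,0],"turn":[0,0,0],"claw":0},{"slide":[-3,0,0],"turn":[0,0,0],"claw":0},{"slide":[0,0,0],"turn":[0,0,0],"claw":0}]}}

```text
time_s: 7.55
tcp_pos: [0.4945, 0.1326, 0.0189]
ee_rot: [0.759, 0.651, -0.0, 0.0]
wrist_force: [0.5, -0.1, 0.0]
width: 0.0072
```

```bash
cat >> h.py <<'E'
def st():
    s=sense();r=R.from_quat(s["ee_rot"]).as_matrix();p=s["tcp_pos"]
    ax=p-r[:,2]*.0195; tip=ax-r[:,0]*.199
    yaw=np.degrees(np.arctan2(r[1,0],r[0,0]))
    print("t",s["time_s"],"tcp rk",tork(p),"tip rk",tork(tip),"yaw",round(yaw,2),"pitch",round(np.degrees(r[2,0]),2),"F rack(x,y,z)",np.round([s["wrist_force"]@Rx,s["wrist_force"]@Rd,s["wrist_force"][2]],2),"w",round(s["width"],4))
E
python3 - <<'E'
from h import *
st(); s=snap("s7","scene");st();crop(s,265,175,365,255,8,"pics/s7c.png")
E
```

```text
t 7.55 tcp rk [ -3.43 256.48  18.92] tip rk [-3.47 57.48 38.46] yaw 81.19 pitch -0.01 F rack(x,y,z) [ 0.47 -0.05  0.04] w 0.0072
t 7.6 tcp rk [ -3.42 256.8   18.94] tip rk [-3.42 57.8  38.44] yaw 81.2 pitch 0.0 F rack(x,y,z) [-0.25 -0.05 -0.48] w 0.007
```

View pics/s7c.png

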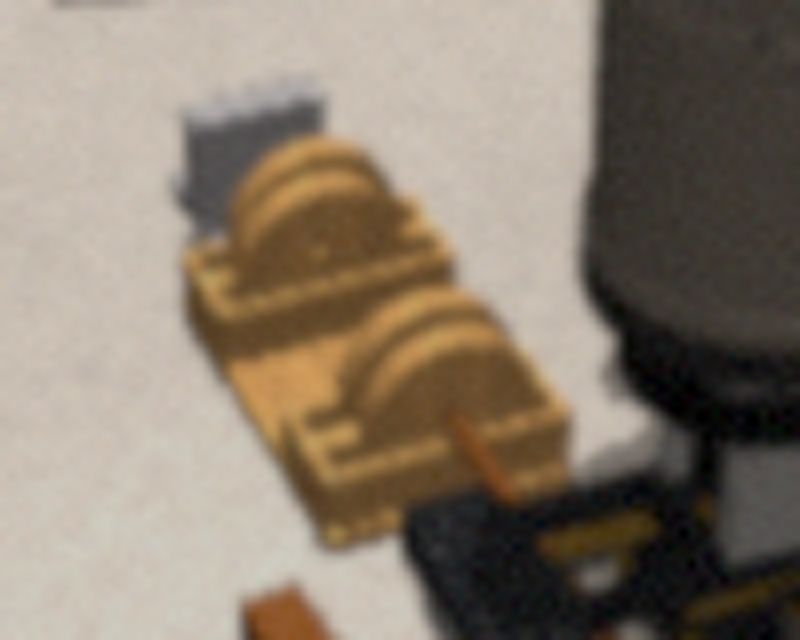

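>>> {"op": "step_arm", "data": {"rows": [{"slide":[-2,0,0],"turn":[0,0,0],"claw":0},{"slide":[-3,-0.4,0.4],"turn":[0,0,0],"claw":0},{"slide":[-3,-0.4,0],"turn":[0,0,0],"claw":0},{"slide":[-3,0,0],"turn":[0,0,0],"claw":0},{"slide":[-3,0,0],"turn":[0,0,0],"claw":0},{"slide":[-2,0,0],"turn":[0,0,0],"claw":0},{"slide":[-2,0,0],"turn":[0,0,0],"claw":0},{"slide":[-2,0,0],"turn":[0,0,0],"claw":0},{"slide":[0,0,0],"turn":[0,0,0],"claw":0},{"slide":[0,0,0],"turn":[0,0,0],"claw":0}]}}

```text
time_s: 8.6
tcp_pos: [0.4907, 0.1135, 0.0185]
ee_rot: [0.759, 0.651, 0.0, -0.0]
wrist_force: [-0.7, -0.2, 0.1]
width: 0.0069
```

```bash
python3 - <<'E'
from h import *
st(); s=snap("s8","scene");st();crop(s,265,175,365,255,8,"pics/s8c.png")
E
```

```text
t 8.6 tcp rk [ -4.26 237.03  18.52] tip rk [-4.2  38.03 38.  ] yaw 81.22 pitch 0.01 F rack(x,y,z) [-0.63 -0.34  0.1 ] w 0.0069
t 8.65 tcp rk [ -4.27 237.09  18.52] tip rk [-4.19 38.08 37.99] yaw 81.22 pitch 0.01 F rack(x,y,z) [ 0.93  0.88 -0.26] w 0.0071
```

View pics/s8c.png

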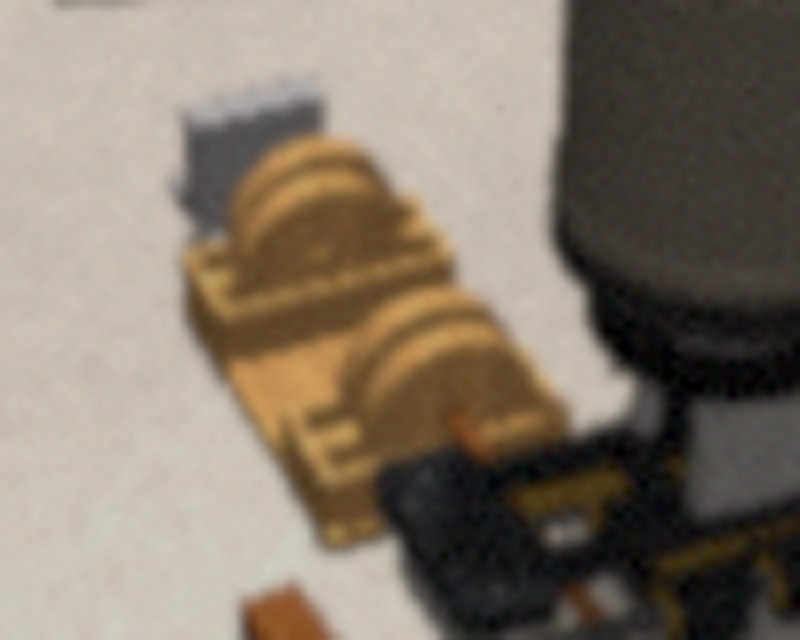

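>>> {"op": "step_arm", "data": {"rows": [{"slide":[-2,0,0],"turn":[0,0,0],"claw":0},{"slide":[-3,0,0],"turn":[0,0,0],"claw":0},{"slide":[-3,0,0],"turn":[0,0,0],"claw":0},{"slide":[-3,0,0],"turn":[0,0,0],"claw":0},{"slide":[-4,0,0],"turn":[0,0,0],"claw":0},{"slide":[-4,0,0],"turn":[0,0,0],"claw":0},{"slide":[-4,0,0],"turn":[0,0,0],"claw":0},{"slide":[-4,0,0],"turn":[0,0,0],"claw":0},{"slide":[-4,0,0],"turn":[0,0,0],"claw":0},{"slide":[-2,0,0],"turn":[0,0,0],"claw":0}]}}

```text
time_s: 9.65
tcp_pos: [0.4856, 0.0803, 0.0185]
ee_rot: [0.759, 0.651, -0.0, 0.0]
wrist_force: [-0.2, 0.0, 0.4]
width: 0.0071
```

```bash
python3 - <<'E'
from h import *
st(); s=snap("s9","scene");t=snap("t9","top");st();crop(s,265,175,365,255,8,"pics/s9c.png");crop(t,310,220,420,290,7,"pics/t9c.png")
E
```

```text
t 9.65 tcp rk [ -4.27 203.44  18.49] tip rk [-4.29  4.44 38.01] yaw 81.2 pitch -0.01 F rack(x,y,z) [-0.23 -0.03  0.38] w 0.0071
t 9.75 tcp rk [ -4.24 203.63  18.5 ] tip rk [-4.26  4.63 38.01] yaw 81.19 pitch -0.0 F rack(x,y,z) [-0.42  1.16 -1.43] w 0.0069
```

View pics/s9c.png

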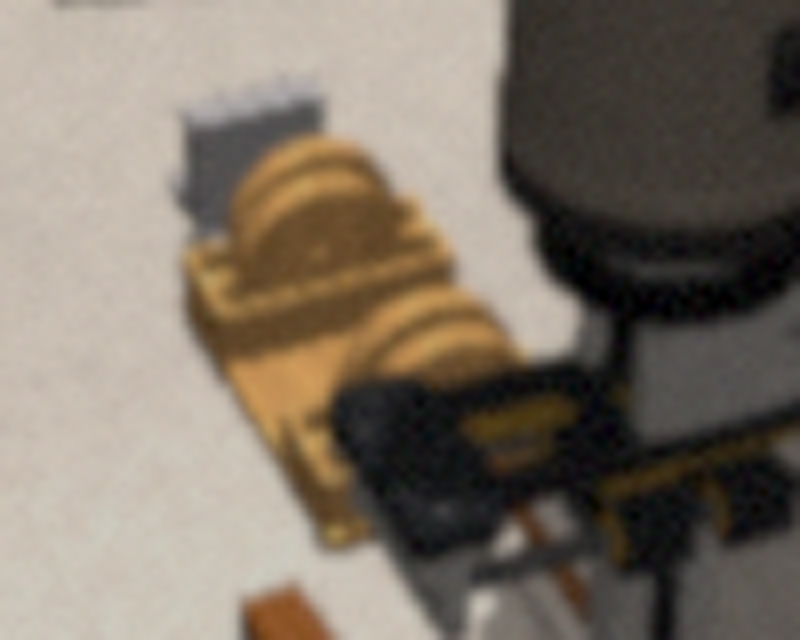

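View pics/t9c.png

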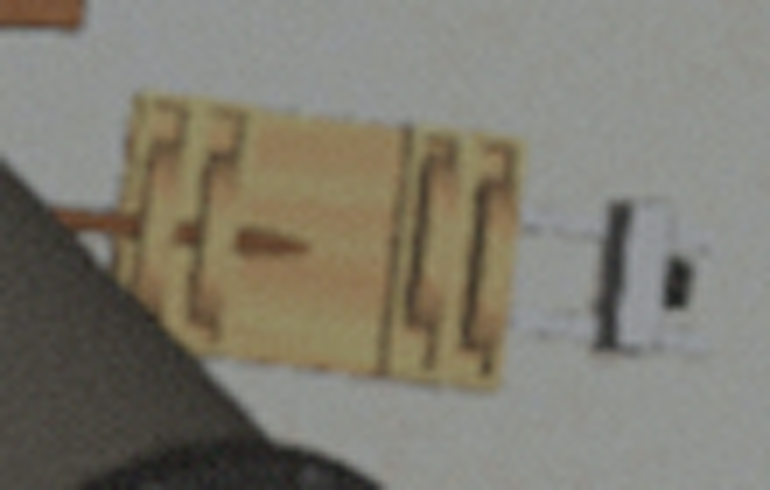

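>>> {"op": "step_arm", "data": {"rows": [{"slide":[0,0.5,0],"turn":[0,0,0],"claw":0},{"slide":[-1,1,0],"turn":[0,0,0],"claw":0},{"slide":[-2,1,0],"turn":[0,0,0],"claw":0},{"slide":[-3,1,0],"turn":[0,0,0],"claw":0},{"slide":[-3,1,0],"turn":[0,0,0],"claw":0},{"slide":[-3,1,0],"turn":[0,0,0],"claw":0},{"slide":[-3,1,0],"turn":[0,0,0],"claw":0},{"slide":[-3,0.7,0],"turn":[0,0,0],"claw":0},{"slide":[-2,0,0],"turn":[0,0,0],"claw":0},{"slide":[0,0,0],"turn":[0,0,0],"claw":0}]}}

```text
time_s: 10.75
tcp_pos: [0.4897, 0.0596, 0.0185]
ee_rot: [0.759, 0.651, -0.0, 0.0]
wrist_force: [-0.1, -0.5, -0.7]
width: 0.0071
```

```bash
python3 - <<'E'
from h import *
st(); t=snap("t10","top");st();crop(t,310,220,420,290,7,"pics/t10c.png")
E
```

```text
t 10.75 tcp rk [  2.96 183.64  18.5 ] tip rk [  2.94 -15.36  38.01] yaw 81.19 pitch -0.0 F rack(x,y,z) [-0.01 -0.5  -0.7 ] w 0.0071
t 10.8 tcp rk [  2.93 183.85  18.51] tip rk [  2.94 -15.15  38.  ] yaw 81.21 pitch 0.0 F rack(x,y,z) [ 0.45 -0.07 -0.12] w 0.0071
```

View pics/t10c.png

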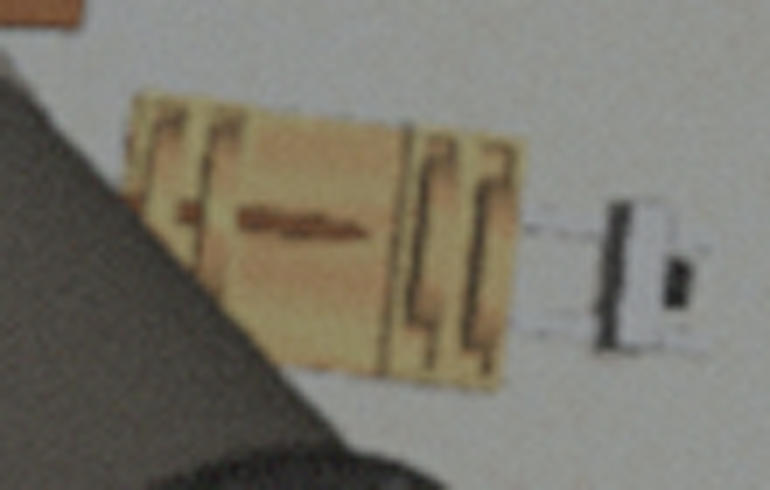

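>>> {"op": "step_arm", "data": {"rows": [{"slide":[-3,0,0],"turn":[0,0,0],"claw":0},{"slide":[-4,0,0],"turn":[0,0,0],"claw":0},{"slide":[-4,0,0],"turn":[0,0,0],"claw":0},{"slide":[-3,0,0],"turn":[0,0,0],"claw":0},{"slide":[-2,0,0],"turn":[0,0,0],"claw":0},{"slide":[-2,0,0],"turn":[0,0,0],"claw":0},{"slide":[-2,0,0],"turn":[0,0,0],"claw":0},{"slide":[-2,0,0],"turn":[0,0,0],"claw":0},{"slide":[0,0,0],"turn":[0,0,0],"claw":0},{"slide":[0,0,0],"turn":[0,0,0],"claw":0}]}}

```text
time_s: 11.8
tcp_pos: [0.4864, 0.0382, 0.0185]
ee_rot: [0.759, 0.651, 0.0, -0.0]
wrist_force: [0.4, 0.1, 0.1]
width: 0.0071
```

```bash
python3 - <<'E'
from h import *
st(); t=snap("t11","top");st();crop(t,310,220,420,290,7,"pics/t11c.png")
E
```

```text
t 11.8 tcp rk [  2.93 161.99  18.5 ] tip rk [  3.   -37.01  37.99] yaw 81.22 pitch 0.0 F rack(x,y,z) [0.33 0.15 0.11] w 0.0071
t 11.85 tcp rk [  2.99 162.07  18.55] tip rk [  3.07 -36.94  38.03] yaw 81.22 pitch 0.01 F rack(x,y,z) [ 0.12 -0.21  0.27] w 0.0071
```

View pics/t11c.png

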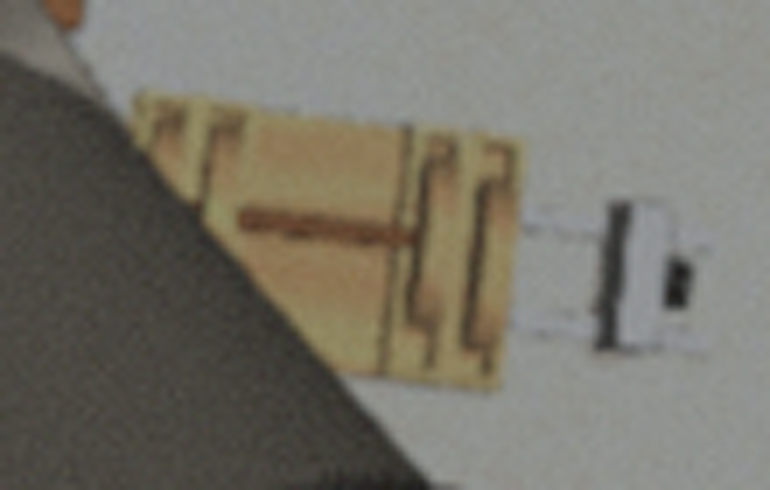

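>>> {"op": "step_arm", "data": {"rows": [{"slide":[-3,0,0],"turn":[0,0,0],"claw":0},{"slide":[-3,0,0],"turn":[0,0,0],"claw":0},{"slide":[-3,-0.5,0],"turn":[0,0,0],"claw":0},{"slide":[-1,-0.8,0],"turn":[0,0,0],"claw":0},{"slide":[0,-0.8,0],"turn":[0,0,0],"claw":0},{"slide":[0,-0.8,0],"turn":[0,0,0],"claw":0},{"slide":[0,-0.8,0],"turn":[0,0,0],"claw":0},{"slide":[0,-0.5,0],"turn":[0,0,0],"claw":0},{"slide":[0,0,0],"turn":[0,0,0],"claw":0},{"slide":[0,0,0],"turn":[0,0,0],"claw":0}]}}

```text
time_s: 12.85
tcp_pos: [0.4807, 0.0291, 0.0185]
ee_rot: [0.759, 0.651, 0.0, -0.0]
wrist_force: [0.4, 0.2, 0.4]
width: 0.0071
```

```bash
python3 - <<'E'
from h import *
st(); t=snap("t12","top");st();crop(t,310,220,420,290,7,"pics/t12c.png")
E
```

```text
t 12.85 tcp rk [ -1.24 152.06  18.51] tip rk [ -1.16 -46.94  38.  ] yaw 81.22 pitch 0.01 F rack(x,y,z) [0.34 0.3  0.35] w 0.0071
t 12.9 tcp rk [ -1.25 152.04  18.5 ] tip rk [ -1.17 -46.96  37.99] yaw 81.22 pitch 0.0 F rack(x,y,z) [ 0.4   0.85 -0.22] w 0.007
```

View pics/t12c.png

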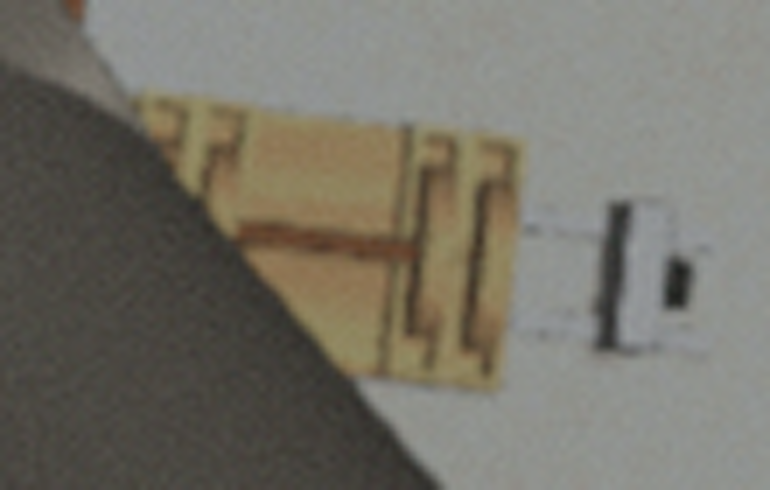

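>>> {"op": "step_arm", "data": {"rows": [{"slide":[-2,0,0],"turn":[0,0,0],"claw":0},{"slide":[-2,0,0],"turn":[0,0,0],"claw":0},{"slide":[-2,0,0],"turn":[0,0,0],"claw":0},{"slide":[-2,0,0],"turn":[0,0,0],"claw":0},{"slide":[-1,0,0],"turn":[0,0,0],"claw":0},{"slide":[-1,0,0],"turn":[0,0,0],"claw":0},{"slide":[-1,0,0],"turn":[0,0,0],"claw":0},{"slide":[0,0,0],"turn":[0,0,0],"claw":0},{"slide":[0,0,0],"turn":[0,0,0],"claw":0},{"slide":[0,0,0],"turn":[0,0,0],"claw":0}]}}

```text
time_s: 13.9
tcp_pos: [0.479, 0.0182, 0.0185]
ee_rot: [0.759, 0.651, 0.0, -0.0]
wrist_force: [-0.6, -0.3, -0.1]
width: 0.0068
```

```bash
python3 - <<'E'
from h import *
st()
E
```

```text
t 13.9 tcp rk [ -1.25 141.05  18.51] tip rk [ -1.16 -57.95  38.  ] yaw 81.23 pitch 0.0 F rack(x,y,z) [-0.59 -0.37 -0.1 ] w 0.0068
```

Still free. Advance to about −86 (the stop cannot be before −95).

>>> {"op": "step_arm", "data": {"rows": [{"slide":[-2,0,0],"turn":[0,0,0],"claw":0},{"slide":[-3,0,0],"turn":[0,0,0],"claw":0},{"slide":[-3,0,0],"turn":[0,0,0],"claw":0},{"slide":[-3,0,0],"turn":[0,0,0],"claw":0},{"slide":[-3,0,0],"turn":[0,0,0],"claw":0},{"slide":[-3,0,0],"turn":[0,0,0],"claw":0},{"slide":[-3,0,0],"turn":[0,0,0],"claw":0},{"slide":[-3,0,0],"turn":[0,0,0],"claw":0},{"slide":[-3,0,0],"turn":[0,0,0],"claw":0},{"slide":[-1,0,0],"turn":[0,0,0],"claw":0}]}}

```text
time_s: 14.9
tcp_pos: [0.4748, -0.009, 0.0185]
ee_rot: [0.759, 0.651, -0.0, -0.0]
wrist_force: [-0.5, -0.5, -1.2]
width: 0.007
```

```bash
python3 - <<'E'
from h import *
st(); t=snap("t13","top");st();crop(t,310,220,420,290,7,"pics/t13c.png")
E
```

```text
t 14.9 tcp rk [ -1.25 113.59  18.49] tip rk [ -1.25 -85.41  38.  ] yaw 81.2 pitch -0.0 F rack(x,y,z) [-0.43 -0.57 -1.15] w 0.007
t 14.95 tcp rk [ -1.23 113.63  18.5 ] tip rk [ -1.24 -85.37  38.01] yaw 81.2 pitch -0.0 F rack(x,y,z) [-0.73 -0.04  0.27] w 0.0072
```

View pics/t13c.png

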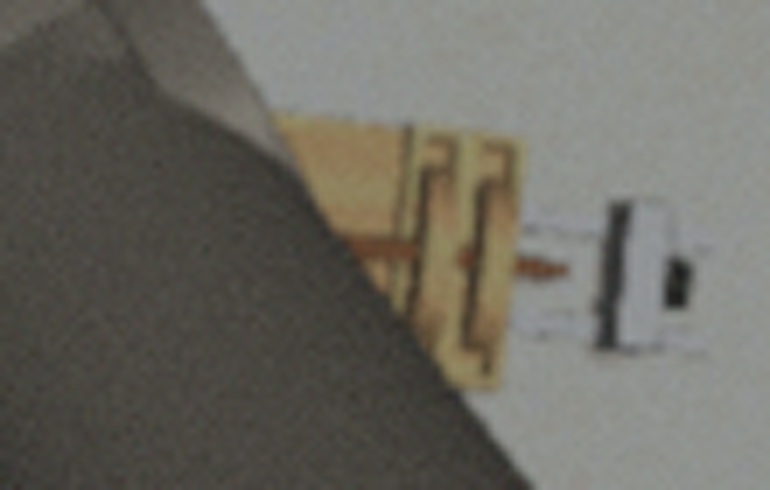

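>>> {"op": "step_arm", "data": {"rows": [{"slide":[-1,0,0],"turn":[0,0,0],"claw":0},{"slide":[-1,0,0],"turn":[0,0,0],"claw":0},{"slide":[-1,0,0],"turn":[0,0,0],"claw":0},{"slide":[-1,0,0],"turn":[0,0,0],"claw":0},{"slide":[-1,0,0],"turn":[0,0,0],"claw":0},{"slide":[-1,0,0],"turn":[0,0,0],"claw":0},{"slide":[-0.5,0,0],"turn":[0,0,0],"claw":0},{"slide":[-0.5,0,0],"turn":[0,0,0],"claw":0},{"slide":[-0.5,0,0],"turn":[0,0,0],"claw":0},{"slide":[-0.5,0,0],"turn":[0,0,0],"claw":0}], "newtons": 8}}

```text
time_s: 15.95
tcp_pos: [0.4737, -0.0165, 0.0185]
ee_rot: [0.759, 0.651, 0.0, -0.0]
wrist_force: [-0.7, -1.0, 0.6]
width: 0.0076
```

```bash
python3 - <<'E'
from h import *
st(); t=snap("t14","top");st();crop(t,370,240,420,280,14,"pics/t14c.png")
E
```

```text
t 15.95 tcp rk [ -1.23 105.98  18.5 ] tip rk [ -1.16 -93.02  37.99] yaw 81.22 pitch 0.0 F rack(x,y,z) [-0.53 -1.07  0.64] w 0.0076
t 16.0 tcp rk [ -1.21 105.9   18.52] tip rk [ -1.15 -93.1   38.02] yaw 81.22 pitch 0.0 F rack(x,y,z) [ 0.67  0.49 -0.15] w 0.0074
```

View pics/t14c.png

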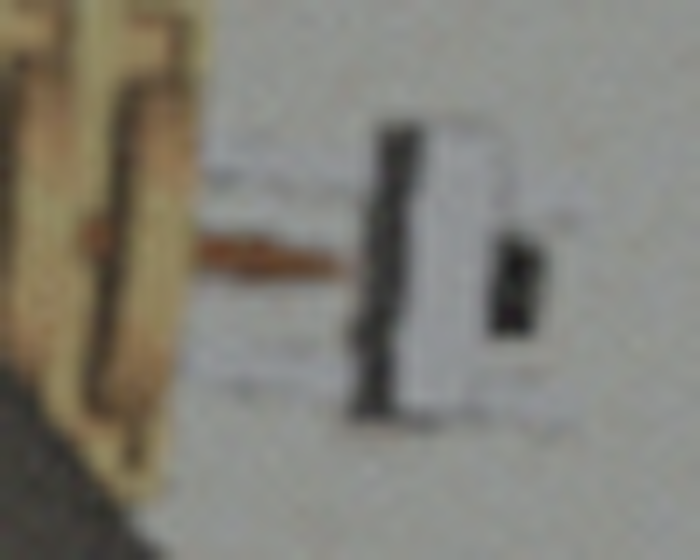

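>>> {"op": "step_arm", "data": {"rows": [{"slide":[-0.5,0,0],"turn":[0,0,0],"claw":0},{"slide":[-0.5,0,0],"turn":[0,0,0],"claw":0},{"slide":[-0.5,0,0],"turn":[0,0,0],"claw":0},{"slide":[-0.5,0,0],"turn":[0,0,0],"claw":0},{"slide":[-0.5,0,0],"turn":[0,0,0],"claw":0},{"slide":[-0.3,0,0],"turn":[0,0,0],"claw":0},{"slide":[-0.3,0,0],"turn":[0,0,0],"claw":0},{"slide":[-0.3,0,0],"turn":[0,0,0],"claw":0},{"slide":[-0.3,0,0],"turn":[0,0,0],"claw":0},{"slide":[-0.3,0,0],"turn":[0,0,0],"claw":0}]}}

```text
time_s: 17.0
tcp_pos: [0.4731, -0.0204, 0.0185]
ee_rot: [0.759, 0.651, 0.0, -0.0]
wrist_force: [0.1, -0.0, 0.7]
width: 0.0077
```

>>> {"op": "step_arm", "data": {"rows": [{"slide":[-0.2,0,0],"turn":[0,0,0],"claw":0},{"slide":[-0.2,0,0],"turn":[0,0,0],"claw":0},{"slide":[-0.2,0,0],"turn":[0,0,0],"claw":0},{"slide":[-0.2,0,0],"turn":[0,0,0],"claw":0},{"slide":[-0.2,0,0],"turn":[0,0,0],"claw":0},{"slide":[-0.2,0,0],"turn":[0,0,0],"claw":0},{"slide":[-0.2,0,0],"turn":[0,0,0],"claw":0},{"slide":[-0.2,0,0],"turn":[0,0,0],"claw":0},{"slide":[-0.2,0,0],"turn":[0,0,0],"claw":0},{"slide":[-0.2,0,0],"turn":[0,0,0],"claw":0}]}}

```text
time_s: 18.0
tcp_pos: [0.4728, -0.0224, 0.0185]
ee_rot: [0.759, 0.651, 0.0, -0.0]
wrist_force: [0.8, 0.7, -0.6]
width: 0.0079
```

```bash
python3 - <<'E'
from h import *
st(); t=snap("t15","top");st();crop(t,370,240,420,280,14,"pics/t15c.png")
E
```

```text
t 18.0 tcp rk [-1.23 99.98 18.51] tip rk [ -1.15 -99.02  38.  ] yaw 81.22 pitch 0.0 F rack(x,y,z) [ 0.73  0.82 -0.63] w 0.0079
t 18.05 tcp rk [-1.21 99.98 18.52] tip rk [ -1.15 -99.02  38.  ] yaw 81.22 pitch 0.0 F rack(x,y,z) [0.78 0.77 0.34] w 0.0076
```

>>> {"op": "step_arm", "data": {"rows": [{"slide":[-0.2,0,0],"turn":[0,0,0],"claw":0},{"slide":[-0.2,0,0],"turn":[0,0,0],"claw":0},{"slide":[-0.2,0,0],"turn":[0,0,0],"claw":0},{"slide":[-0.2,0,0],"turn":[0,0,0],"claw":0},{"slide":[-0.2,0,0],"turn":[0,0,0],"claw":0},{"slide":[0,0,0],"turn":[0,0,0],"claw":0},{"slide":[0,0,0],"turn":[0,0,0],"claw":0},{"slide":[0,0,0],"turn":[0,0,0],"claw":0},{"slide":[0,0,0],"turn":[0,0,0],"claw":0},{"slide":[0,0,0],"turn":[0,0,0],"claw":0}]}}

```text
time_s: 19.05
tcp_pos: [0.4727, -0.0234, 0.0185]
ee_rot: [0.759, 0.651, 0.0, 0.0]
wrist_force: [-0.3, -0.7, -0.7]
width: 0.0076
```

```bash
python3 - <<'E'
from h import *
st(); t=snap("t16","top");st();crop(t,370,240,420,280,14,"pics/t16c.png")
E
```

```text
t 19.05 tcp rk [-1.18 98.99 18.52] tip rk [  -1.13 -100.01   38.01] yaw 81.22 pitch 0.0 F rack(x,y,z) [-0.15 -0.71 -0.74] w 0.0076
t 19.1 tcp rk [-1.24 98.99 18.49] tip rk [  -1.18 -100.01   37.98] yaw 81.22 pitch 0.0 F rack(x,y,z) [-0.06 -0.11 -0.42] w 0.0075
```

View pics/t16c.png

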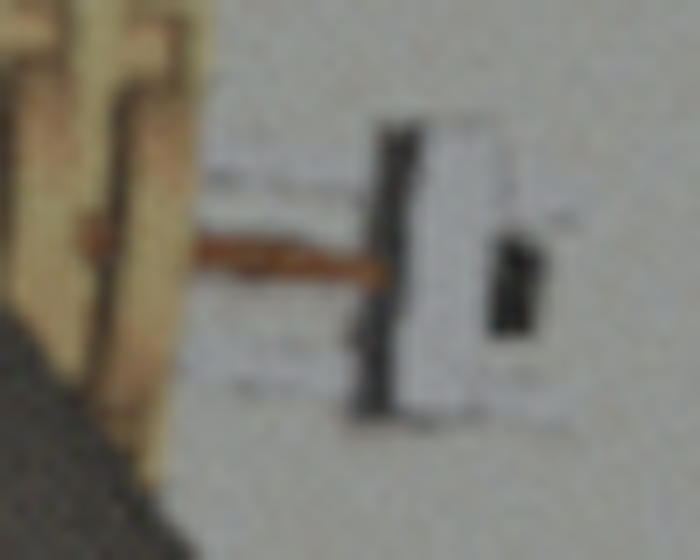

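>>> {"op": "step_arm", "data": {"rows": [{"slide":[-0.2,0,0],"turn":[0,0,0],"claw":0},{"slide":[-0.2,0,0],"turn":[0,0,0],"claw":0},{"slide":[-0.2,0,0],"turn":[0,0,0],"claw":0},{"slide":[-0.2,0,0],"turn":[0,0,0],"claw":0},{"slide":[-0.2,0,0],"turn":[0,0,0],"claw":0},{"slide":[-0.2,0,0],"turn":[0,0,0],"claw":0},{"slide":[-0.2,0,0],"turn":[0,0,0],"claw":0},{"slide":[0,0,0],"turn":[0,0,0],"claw":0},{"slide":[0,0,0],"turn":[0,0,0],"claw":0},{"slide":[0,0,0],"turn":[0,0,0],"claw":0}]}}

```text
time_s: 20.1
tcp_pos: [0.4725, -0.0245, 0.0185]
ee_rot: [0.759, 0.651, 0.0, -0.0]
wrist_force: [0.1, 4.2, 0.9]
width: 0.0074
```

```bash
python3 - <<'E'
from h import *
st(); t=snap("t17","top");st();
E
```

```text
t 20.1 tcp rk [-1.16 97.84 18.53] tip rk [  -1.04 -101.16   37.97] yaw 81.23 pitch 0.02 F rack(x,y,z) [-0.59  4.21  0.93] w 0.0074
t 20.15 tcp rk [-1.14 97.83 18.55] tip rk [  -1.05 -101.18   37.99] yaw 81.23 pitch 0.02 F rack(x,y,z) [0.19 3.68 0.29] w 0.0071
```

>>> {"op": "step_arm", "data": {"rows": [{"slide":[0.3,0,0],"turn":[0,0,0],"claw":0},{"slide":[0,0,0],"turn":[0,0,0],"claw":12},{"slide":[0,0,0],"turn":[0,0,0],"claw":25},{"slide":[0,0,0],"turn":[0,0,0],"claw":30},{"slide":[0,0,0],"turn":[0,0,0],"claw":30},{"slide":[0,0,-10],"turn":[0,0,0],"claw":30},{"slide":[0,0,-25],"turn":[0,0,0],"claw":30},{"slide":[0,0,-25],"turn":[0,0,0],"claw":30},{"slide":[0,0,-12],"turn":[0,0,0],"claw":30},{"slide":[0,0,0],"turn":[0,0,0],"claw":30}]}}

```text
time_s: 21.15
tcp_pos: [0.4735, -0.0247, 0.0921]
ee_rot: [0.759, 0.651, 0.001, 0.001]
wrist_force: [-0.5, 0.2, -0.6]
width: 0.0283
```

```bash
python3 - <<'E'
from h import *
st(); t=snap("w18");st()
E
```

```text
t 21.15 tcp rk [-0.17 97.79 92.15] tip rk [  -0.26 -101.2   111.7 ] yaw 81.19 pitch -0.01 F rack(x,y,z) [-0.56  0.12 -0.62] w 0.0283
t 21.2 tcp rk [-0.8  97.59 90.97] tip rk [  -0.88 -101.4   110.53] yaw 81.19 pitch -0.02 F rack(x,y,z) [-0.1  -0.14 -0.49] w 0.0283
```

View pics/w18.png

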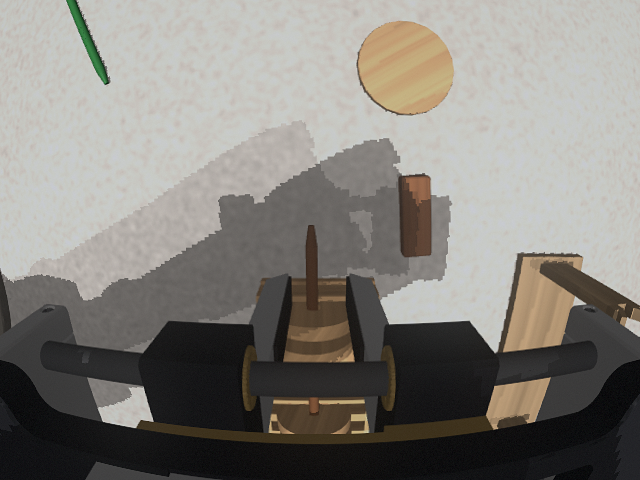

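>>> {"op": "step_arm", "data": {"rows": [{"slide":[-20,0,0],"turn":[0,0,0],"claw":40},{"slide":[-35,0,0],"turn":[0,0,0],"claw":40},{"slide":[-30,0,0],"turn":[0,0,0],"claw":40},{"slide":[-12,0,0],"turn":[0,0,0],"claw":40},{"slide":[0,0,0],"turn":[0,0,0],"claw":40},{"slide":[0,0,0],"turn":[0,0,0],"claw":40},{"slide":[0,0,10],"turn":[0,0,0],"claw":40},{"slide":[0,0,6],"turn":[0,0,0],"claw":40},{"slide":[0,0,0],"turn":[0,0,0],"claw":40},{"slide":[0,0,0],"turn":[0,0,0],"claw":40}]}}

```text
time_s: 22.2
tcp_pos: [0.4576, -0.1198, 0.0742]
ee_rot: [0.759, 0.651, -0.0, -0.0]
wrist_force: [-0.1, -0.6, 0.8]
width: 0.0376
```

```bash
python3 - <<'E'
from h import *
st(); t=snap("w19");st();crop(t,220,80,420,420,2.2,"pics/w19c.png")
E
```

```text
t 22.2 tcp rk [-1.36  1.45 74.18] tip rk [  -1.11 -197.55   93.61] yaw 81.27 pitch 0.02 F rack(x,y,z) [ 0.03 -0.61  0.82] w 0.0376
t 22.25 tcp rk [-1.23  1.29 74.43] tip rk [  -1.03 -197.71   93.88] yaw 81.26 pitch 0.01 F rack(x,y,z) [ 0.04  0.41 -0.  ] w 0.0373
```

View pics/w19.png

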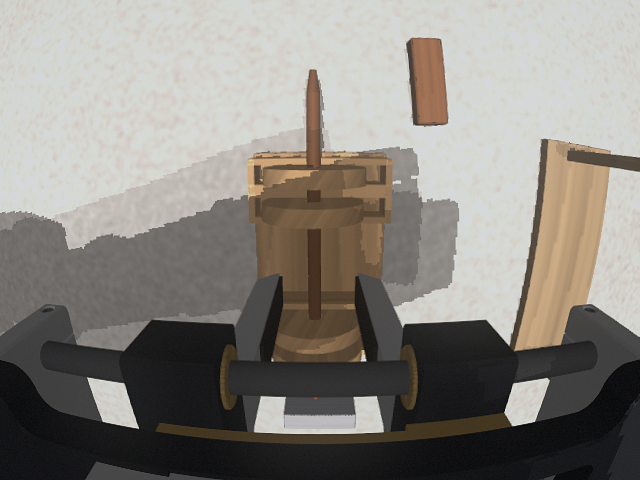

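View pics/w19c.png

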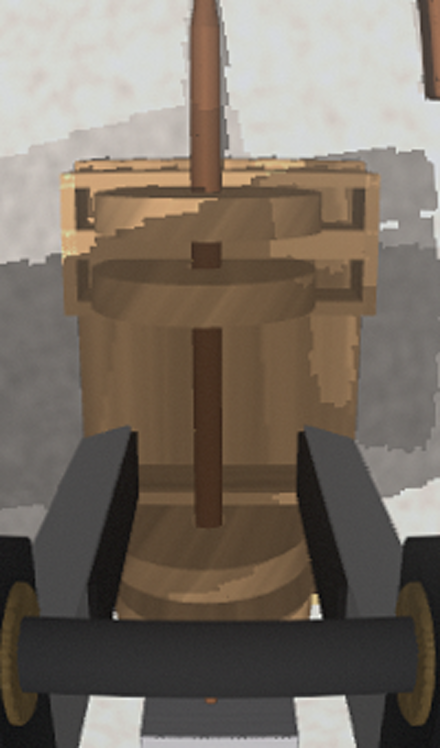

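```bash
python3 - <<'E'
from h import *
for u,v in [(313,72),(314,130),(315,300),(314.5,319)]: print(tork(px2wf("pics/w19.npz",u,v,.037)))
E
```

```text
[ -4.19 117.57  37.  ]
[-3.57 83.43 37.  ]
[ -3.07 -20.54  37.  ]
[ -3.42 -34.01  37.  ]
```

>>> {"op": "step_arm", "data": {"rows": [{"slide":[-1,-1,6],"turn":[0,0,0],"claw":40},{"slide":[0,0,15],"turn":[0,0,0],"claw":40},{"slide":[0,0,20],"turn":[0,0,0],"claw":40},{"slide":[0,0,10],"turn":[0,0,0],"claw":40},{"slide":[0,0,5],"turn":[0,0,0],"claw":40},{"slide":[0,0,0],"turn":[0,0,0],"claw":20},{"slide":[0,0,0],"turn":[0,0,0],"claw":10},{"slide":[0,0,0],"turn":[0,0,0],"claw":0},{"slide":[0,0,0],"turn":[0,0,0],"claw":0},{"slide":[0,0,0],"turn":[0,0,0],"claw":0}], "newtons": 30}}

```text
time_s: 23.25
tcp_pos: [0.4568, -0.1213, 0.0189]
ee_rot: [0.759, 0.651, 0.0, 0.0]
wrist_force: [0.3, 0.4, 3.1]
width: 0.007
```

>>> {"op": "step_arm", "data": {"rows": [{"slide":[0,0,0],"turn":[0,0,0],"claw":0},{"slide":[0,0,0],"turn":[0,0,0],"claw":0},{"slide":[0,0,0],"turn":[0,0,0],"claw":0},{"slide":[0.5,0,0],"turn":[0,0,0],"claw":0},{"slide":[0.5,0,0],"turn":[0,0,0],"claw":0},{"slide":[0,0,-2],"turn":[0,0,0],"claw":0},{"slide":[0,0,-4],"turn":[0,0,0],"claw":0},{"slide":[0,0,-4],"turn":[0,0,0],"claw":0},{"slide":[0,0,0],"turn":[0,0,0],"claw":0},{"slide":[0,0,0],"turn":[0,0,0],"claw":0}]}}

```text
time_s: 24.25
tcp_pos: [0.4567, -0.1203, 0.0286]
ee_rot: [0.759, 0.651, 0.0, 0.0]
wrist_force: [-1.3, -0.1, -1.6]
width: 0.0071
```

```bash
python3 - <<'E'
from h import *
st(); t=snap("w20");s=snap("s20","scene");st();crop(s,230,150,380,270,5,"pics/s20c.png")
E
```

```text
t 24.25 tcp rk [-2.14  0.82 28.63] tip rk [  -2.11 -198.18   48.14] yaw 81.21 pitch -0.0 F rack(x,y,z) [-1.27 -0.34 -1.6 ] w 0.0071
t 24.35 tcp rk [-2.28  0.87 28.43] tip rk [  -2.22 -198.13   47.92] yaw 81.22 pitch 0.0 F rack(x,y,z) [-0.06  0.54 -1.98] w 0.0068
```

View pics/w20.png

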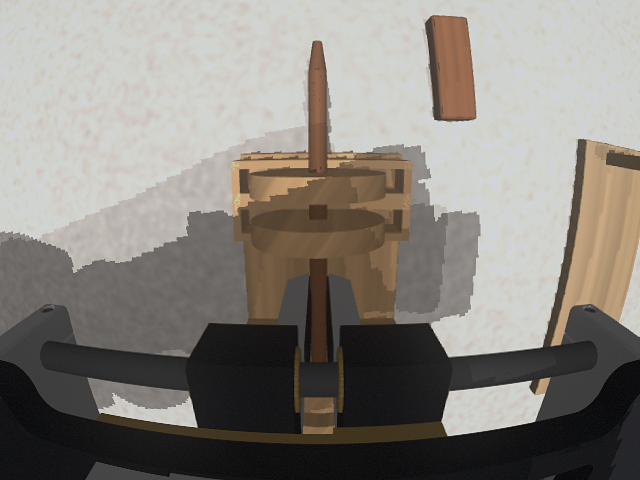

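View pics/s20c.png

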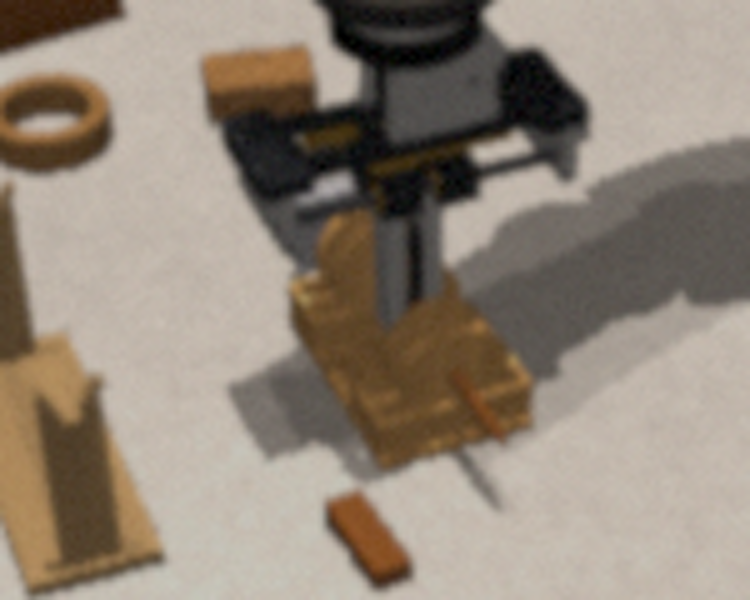

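>>> {"op": "step_arm", "data": {"rows": [{"slide":[0,0,-8],"turn":[0,0,0],"claw":0},{"slide":[0,0,-14],"turn":[0,0,0],"claw":0},{"slide":[0,0,-18],"turn":[0,0,0],"claw":0},{"slide":[0,0,-18],"turn":[0,0,0],"claw":0},{"slide":[0,0,-18],"turn":[0,0,0],"claw":0},{"slide":[0,0,-18],"turn":[0,0,0],"claw":0},{"slide":[0,0,-14],"turn":[0,0,0],"claw":0},{"slide":[0,0,-8],"turn":[0,0,0],"claw":0},{"slide":[0,0,0],"turn":[0,0,0],"claw":0},{"slide":[0,0,0],"turn":[0,0,0],"claw":0}]}}

```text
time_s: 25.35
tcp_pos: [0.4564, -0.1202, 0.1442]
ee_rot: [0.759, 0.651, -0.0, -0.0]
wrist_force: [-0.6, -0.7, -1.2]
width: 0.0068
```

```bash
python3 - <<'E'
from h import *
st(); t=snap("w21");s=snap("s21","scene");tt=snap("t21","top");st();crop(s,230,130,380,250,5,"pics/s21c.png");crop(tt,310,140,430,280,4,"pics/t21c.png")
E
```

```text
t 25.35 tcp rk [ -2.44   0.81 144.22] tip rk [  -2.4  -198.19  163.73] yaw 81.21 pitch -0.0 F rack(x,y,z) [-0.46 -0.81 -1.17] w 0.0068
t 25.5 tcp rk [ -2.62   0.96 143.82] tip rk [  -2.49 -198.04  163.24] yaw 81.23 pitch 0.02 F rack(x,y,z) [ 0.61 -0.2  -1.42] w 0.0067
```

View pics/w21.png

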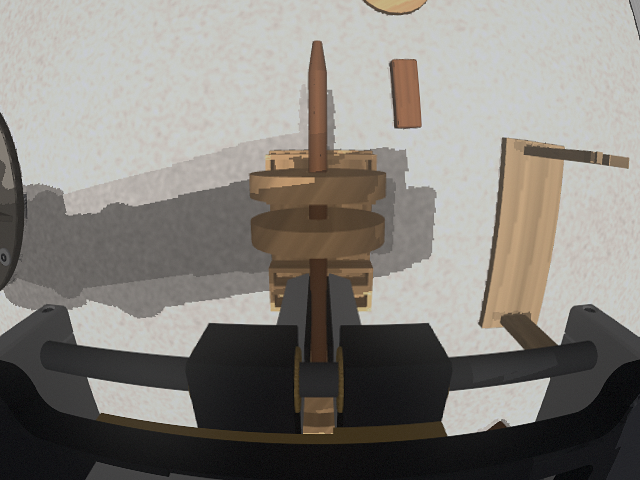

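View pics/s21c.png

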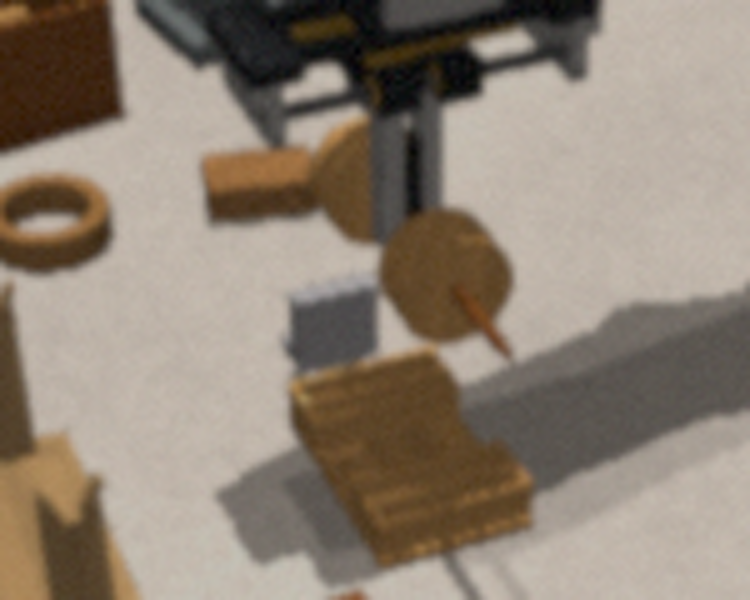

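View pics/t21c.png

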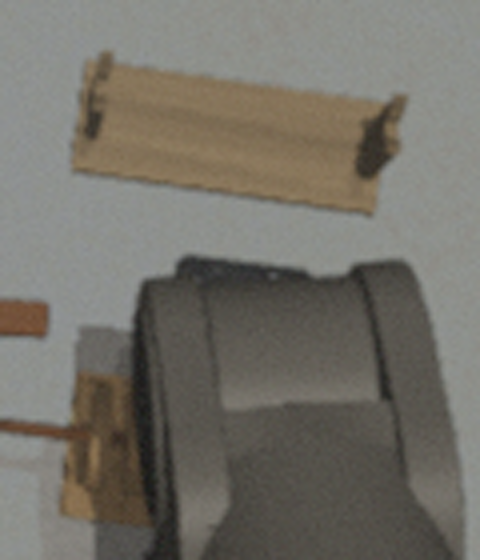

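```bash
python3 - <<'E'
from h import *
print(tork([.6573,-.1581,0]))
f="pics/w21.npz"
for u,v in [(503,138),(482,327),(565,146)]: print(px2wf(f,u,v,.01))
E
```

```text
[201.88  -5.88   0.  ]
[ 0.6344516  -0.05977607  0.01      ]
[ 0.60562274 -0.24382075  0.01      ]
[ 0.7067447  -0.07148911  0.01      ]
```

>>> {"op": "step_arm", "data": {"rows": [{"slide":[0,6,0],"turn":[0,0,0],"claw":0},{"slide":[0,12,0],"turn":[0,0,0],"claw":0},{"slide":[0,17,0],"turn":[0,0,0],"claw":0},{"slide":[0,20,0],"turn":[0,0,0],"claw":0},{"slide":[0,20,0],"turn":[0,0,0],"claw":0},{"slide":[0,20,0],"turn":[0,0,0],"claw":0},{"slide":[0,17,0],"turn":[0,0,0],"claw":0},{"slide":[0,12,0],"turn":[0,0,0],"claw":0},{"slide":[0,6,0],"turn":[0,0,0],"claw":0},{"slide":[0,0,0],"turn":[0,0,0],"claw":0}]}}

```text
time_s: 26.5
tcp_pos: [0.5856, -0.1399, 0.1441]
ee_rot: [0.759, 0.651, 0.0, -0.0]
wrist_force: [-0.0, 0.4, -1.5]
width: 0.007
```

```bash
python3 - <<'E'
from h import *
t=snap("w22");t=snap("w22");st();crop(t,380,110,560,370,3,"pics/w22c.png")
E
```

```text
t 26.6 tcp rk [127.34   0.97 144.34] tip rk [ 127.44 -198.03  163.84] yaw 81.23 pitch 0.0 F rack(x,y,z) [ 0.26 -0.21 -1.33] w 0.007
```

View pics/w22.png

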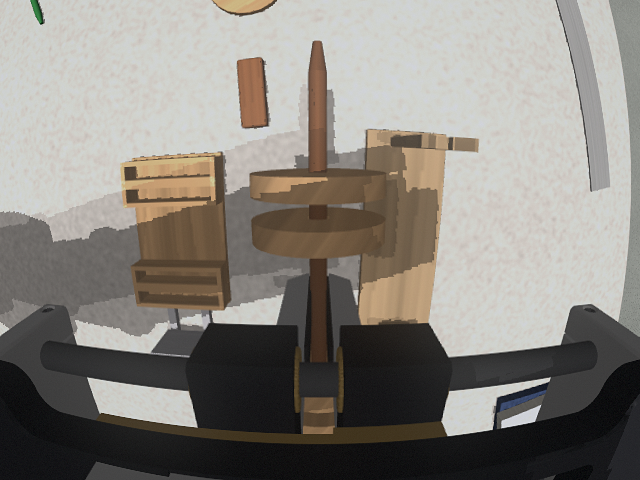

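View pics/w22c.png

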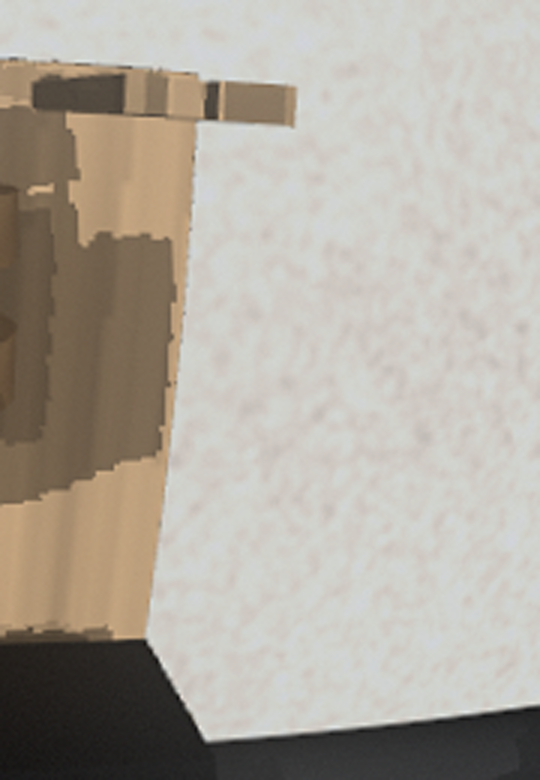

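```bash
python3 - <<'E'
from h import *
t=cv2.imread("pics/w22.png");crop(t,360,120,490,160,6,"pics/w22d.png")
t=cv2.imread("pics/w2.png");crop(t,580,60,640,120,10,"pics/w2e.png")
E
```

```text
(no output)
```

View pics/w22d.png

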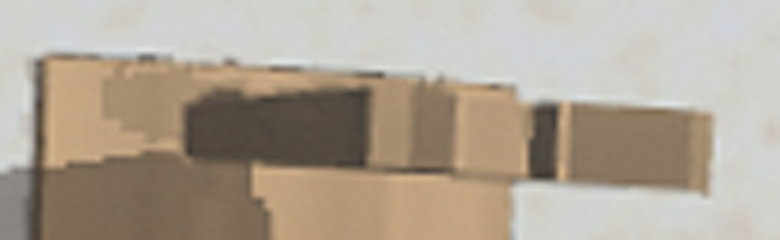

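```bash
python3 - <<'E'
from h import *
f="pics/w22.npz"
A=px2wf(f,366.7,129.5,.01);B=px2wf(f,445.8,134.2,.01);C=px2wf(f,429.3,323.3,.01);C2=px2wf(f,441,200,.01)
print(A,B,C,C2,"width",np.linalg.norm(A-B)); d=B-C; print("edge yaw",np.degrees(np.arctan2(d[1],d[0])), np.degrees(np.arctan2((B-C2)[1],(B-C2)[0])))
for n,pts in [("w21",[(503,138),(482,327),(565,146)]),("w2",None)]:
    if pts:
        P=[px2wf(f"pics/{n}.npz",*p,.01) for p in pts]; e=P[0]-P[1]; print(n,P,"left edge yaw",np.degrees(np.arctan2(e[1],e[0])),np.linalg.norm(e))
# guess model
d=np.load(f); ci={"camera_matrix":d["K"],"world_from_camera":d["T"]}
for yaw in (80.8,):
    D=np.array([np.cos(np.radians(yaw)),np.sin(np.radians(yaw)),0]);X=np.array([D[1],-D[0],0])
    O=(A+B)/2-D*.095; O[2]=0; print("O",O)
    for x,z in [(-15,10),(-15,120),(-10,120),(-5,110),(-5,100),(5,100),(5,105),(5,110),(10,120),(15,120),(15,10)]:
        for y in (81,89): print(x,z,y,np.round((w2px("wrist",O+X*x/1000+D*y/1000+[0,0,z/1000],ci)-[360,120])*6,1),end="  ")
        print()
E
```

```text
[ 0.63823904 -0.06013144  0.01      ] [ 0.70679831 -0.07157408  0.01      ] [ 0.67756699 -0.24679048  0.01      ] [ 0.69596698 -0.12845526  0.01      ] width 0.06950760539839931
edge yaw 80.52858345158545 79.21879675891682
w21 [array([ 0.6344516 , -0.05977607,  0.01      ]), array([ 0.60562274, -0.24382075,  0.01      ]), array([ 0.7067447 , -0.07148911,  0.01      ])] left edge yaw 81.09749686905666 0.18628887822055737
O [ 0.65732996 -0.1596307   0.        ]
-15 10 81 [177.6 162.4]  -15 10 89 [178.8 106. ]  
-15 120 81 [397.6 173.2]  -15 120 89 [400.1  87.5]  
-10 120 81 [448.5 176.2]  -10 120 89 [451.1  90.9]  
-5 110 81 [466.  177.3]  -5 110 89 [468.5  96.1]  
-5 100 81 [435.9 175.4]  -5 100 89 [438.3  97.7]  
5 100 81 [527.  181.2]  5 100 89 [529.7 104.2]  
5 105 81 [543.4 182.4]  5 105 89 [546.1 103.7]  
5 110 81 [560.5 183.6]  5 110 89 [563.3 103.2]  
10 120 81 [644.6 189.7]  10 120 89 [647.7 106.3]  
15 120 81 [691.5 193.4]  15 120 89 [694.8 110.5]  
15 10 81 [382.3 172.2]  15 10 89 [384.  116.6]
```

```bash
python3 - <<'E'
from h import *
t=cv2.imread("pics/w22.png");crop(t,290,35,345,180,5,"pics/w22e.png")
f="pics/w22.npz"
for u,v in [(317.3,41),(317.5,100),(318,160),(318.3,260),(318.6,350)]: print(tork(px2wf(f,u,v,.1630)))
E
```

```text
[127.61 120.06 163.  ]
[127.71  93.68 163.  ]
[127.93  67.88 163.  ]
[128.08  23.44 163.  ]
[128.25 -23.57 163.  ]
```

View pics/w22e.png

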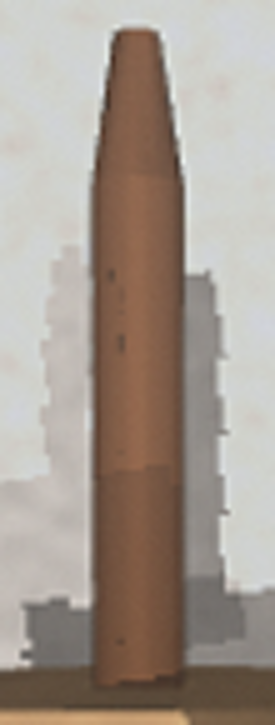

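```bash
python3 - <<'E'
from h import *
d2r([.6559,-.1634,.118],80.8)
E
```

```text
t 26.6 tcp [ 0.5847 -0.1399  0.1443] F [ 0.23 -0.25 -1.33] w 0.007
turn [-0.03 -0.    0.43] slide before-turn axes [-12.3  74.   26.3] slide after-turn axes [-11.8  74.   26.3]
```

>>> {"op": "step_arm", "data": {"rows": [{"slide":[-1,5,0],"turn":[0,0,0.4],"claw":0},{"slide":[-2,10,0],"turn":[0,0,0],"claw":0},{"slide":[-2,14,0],"turn":[0,0,0],"claw":0},{"slide":[-2,15,0],"turn":[0,0,0],"claw":0},{"slide":[-2,14,0],"turn":[0,0,0],"claw":0},{"slide":[-2,10,0],"turn":[0,0,0],"claw":0},{"slide":[-1,6,6],"turn":[0,0,0],"claw":0},{"slide":[0,0,10],"turn":[0,0,0],"claw":0},{"slide":[0,0,8],"turn":[0,0,0],"claw":0},{"slide":[0,0,2],"turn":[0,0,0],"claw":0}]}}

```text
time_s: 27.6
tcp_pos: [0.6551, -0.1634, 0.1169]
ee_rot: [0.761, 0.648, -0.001, -0.001]
wrist_force: [0.4, 0.1, -0.8]
width: 0.007
```

```bash
python3 - <<'E'
from h import *
s=snap("s23","scene");tt=snap("t23","top");t=snap("w23");d2r([.6559,-.1634,.118],80.8)
crop(t,240,30,400,200,4.5,"pics/w23c.png");crop(tt,310,130,430,230,6,"pics/t23c.png");crop(s,180,130,310,280,4.5,"pics/s23c.png")
E
```

```text
t 27.75 tcp [ 0.656  -0.1635  0.1184] F [-0.69 -0.11 -0.77] w 0.0068
turn [-0.02  0.    0.03] slide before-turn axes [ 0.1 -0.1  0.4] slide after-turn axes [ 0.1 -0.1  0.4]
```

View pics/w23c.png

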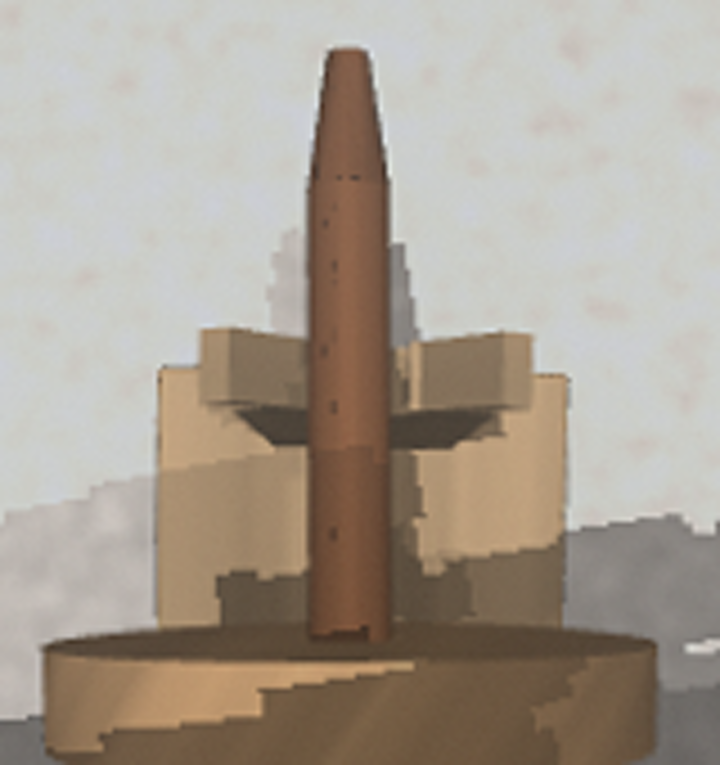

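View pics/t23c.png

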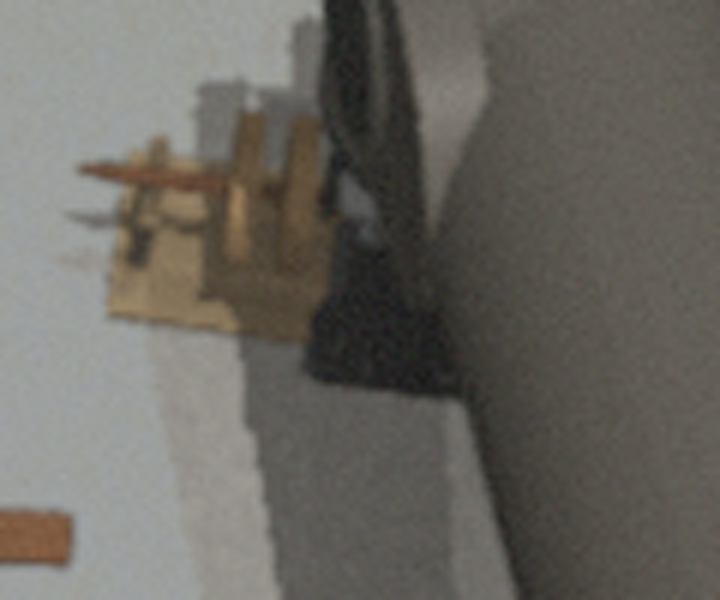

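View pics/s23c.png

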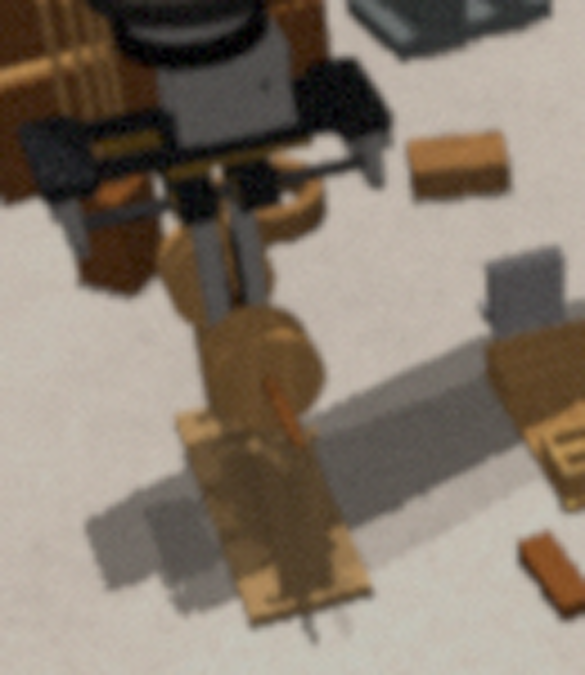

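```bash
python3 - <<'E'
from h import *
f="pics/w23.npz"; W=lambda u,v,z: px2wf(f,240+u/4.5,30+v/4.5,z)
s=sense(); r=R.from_quat(s["ee_rot"]).as_matrix()
def T(p): q=r.T@(p-s["tcp_pos"])*1000; return np.round(q,2)
print("lip L",T(W(200,365,.12)),"lip R",T(W(532,370,.12)))
print("floor right edge?",T(W(412,375,.1065)))
for v in (60,200,400,600): print("rod",T(W(347.5,v,.1366)))
print("base L,R",T(W(158,500,.01)),T(W(566,500,.01)), T(W(160,367,.01)),T(W(569,375,.01)))
E
```

```text
lip L [ 89.5  -15.7   -1.57] lip R [89.03 18.77 -1.58]
floor right edge? [89.46  6.74 11.92]
rod [117.94  -0.31 -18.18]
rod [103.85  -0.31 -18.18]
rod [ 84.44  -0.31 -18.18]
rod [ 65.37  -0.31 -18.18]
base L,R [ 76.66 -33.09 108.43] [ 76.73  36.16 108.41] [ 99.56 -32.61 108.43] [ 98.28  36.52 108.41]
```

```bash
python3 - <<'E'
from h import *
im=cv2.imread("pics/top0.png").astype(float); sat=cv2.GaussianBlur(im[:,:,2]-im[:,:,0],(0,0),1)
def edge(u,v0,v1,sgn):
    col=sat[v0:v1+1,u]; g=np.diff(col)*sgn; i=g.argmax()
    if 0<i<len(g)-1:
        a,b,c=g[i-1:i+2]; o=.5*(a-c)/(a-2*b+c)
    else:o=0
    return v0+i+.5+o
def fit(us,f,z):
    P=np.array([px2w("top",u,f(u),z)[:2] for u in us])
    A=np.c_[P[:,1],np.ones(len(P))]; 
    for _ in range(3):
        k,res,_,_=np.linalg.lstsq(A,P[:,0],rcond=None); e=P[:,0]-A@k; m=abs(e)<2.5*e.std()+1e-6; A=A[m];P=P[m]
    return 90-np.degrees(np.arctan(k[0])),k,e.std(),len(P)
# stand upper edge approx from (332,155)->(408,165); lower (328,183)->(403,193.5)
up=lambda u: edge(u,int(155+(u-332)*.13)-4,int(155+(u-332)*.13)+4,1)
lo=lambda u: edge(u,int(183+(u-328)*.14)-4,int(183+(u-328)*.14)+4,-1)
a=fit(range(342,398),up,.01);b=fit(range(333,398),lo,.0); b2=fit(range(333,398),lo,.01)
print(a,b,b2)
# rack upper (330,233)->(385,239.5) ; lower (326,269)->(381,275.5)
ru=lambda u: edge(u,int(233+(u-330)*.115)-4,int(233+(u-330)*.115)+4,1)
rl=lambda u: edge(u,int(269+(u-326)*.115)-4,int(269+(u-326)*.115)+4,-1)
print(fit(range(333,383),ru,.03),fit(range(329,379),rl,.03))
# stop/rest? left edge in w2 of the rack & stand
im=cv2.imread("pics/w2.png").astype(float); sat=cv2.GaussianBlur(im[:,:,2]-im[:,:,0],(0,0),1)
def edgeh(v,u0,u1,sgn):
    col=sat[v,u0:u1+1]; g=np.diff(col)*sgn; i=g.argmax(); return u0+i+.5
P=[]
for v in range(100,280,4):
    uc=513-(v-95)*.11
    u=edgeh(v,int(uc)-12,int(uc)+12,1); P.append(px2wf("pics/w2.npz",u,v,.01)[:2])
P=np.array(P);k=np.polyfit(P[:,1],P[:,0],1);e=P[:,0]-np.polyval(k,P[:,1]);print("w2 stand left",90-np.degrees(np.arctan(k[0])),e.std(),np.polyval(k,-.16))
im=cv2.imread("pics/w22.png").astype(float); sat=cv2.GaussianBlur(im[:,:,2]-im[:,:,0],(0,0),1)
P=[]
for v in range(165,318,4):
    uc=445-(v-140)*.09
    u=edgeh(v,int(uc)-8,int(uc)+8,-1); P.append(px2wf("pics/w22.npz",u,v,.01)[:2])
P=np.array(P);k=np.polyfit(P[:,1],P[:,0],1);e=P[:,0]-np.polyval(k,P[:,1]);print("w22 stand right",90-np.degrees(np.arctan(k[0])),e.std(),np.polyval(k,-.16))
E
```

```text
(np.float64(79.98998120694162), array([0.17650728, 0.72154211]), np.float64(0.0001681957464652283), 56) (np.float64(79.94910593190559), array([0.17724301, 0.65259834]), np.float64(0.0002063954806354871), 65) (np.float64(79.94910593190542), array([0.17724301, 0.65086678]), np.float64(0.00020500132982161285), 65)
(np.float64(81.24881247264763), array([0.15393594, 0.52228665]), np.float64(0.001117351122426088), 50) (np.float64(81.21504802474148), array([0.15453926, 0.43420372]), np.float64(0.00016818348963709503), 50)
w2 stand left 79.88280222757619 0.0003374947112748605 0.6200692791059601
w22 stand right 79.97357378505016 0.0003033525963099647 0.6910033945785179
```

>>> {"op": "step_arm", "data": {"rows": [{"slide":[0,0.4,0],"turn":[0,0,0.85],"claw":0},{"slide":[0,0,5],"turn":[0,0,0],"claw":0},{"slide":[0,0,5],"turn":[0,0,0],"claw":0},{"slide":[0,0,5],"turn":[0,0,0],"claw":0},{"slide":[0,0,2],"turn":[0,0,0],"claw":0},{"slide":[0,0,0],"turn":[0,0,0],"claw":0},{"slide":[0,0,0],"turn":[0,0,0],"claw":0},{"slide":[0,0,0],"turn":[0,0,0],"claw":0},{"slide":[0,0,0],"turn":[0,0,0],"claw":0},{"slide":[0,0,0],"turn":[0,0,0],"claw":0}]}}

```text
time_s: 28.75
tcp_pos: [0.6568, -0.1637, 0.1017]
ee_rot: [0.766, 0.643, 0.0, 0.0]
wrist_force: [-0.5, -0.1, -1.3]
width: 0.0068
```

```bash
python3 - <<'E'
from h import *
t=snap("w24");s=snap("s24","scene");d2r([.6559,-.1634,.0857],79.95)
crop(t,240,30,400,200,4.5,"pics/w24c.png");crop(s,180,130,310,280,4.5,"pics/s24c.png")
E
```

```text
t 28.85 tcp [ 0.6567 -0.1637  0.1016] F [-0.2   0.81 -1.05] w 0.0071
turn [ 0.01 -0.    0.02] slide before-turn axes [ 0.2 -0.9 15.9] slide after-turn axes [ 0.2 -0.9 15.9]
```

View pics/w24c.png

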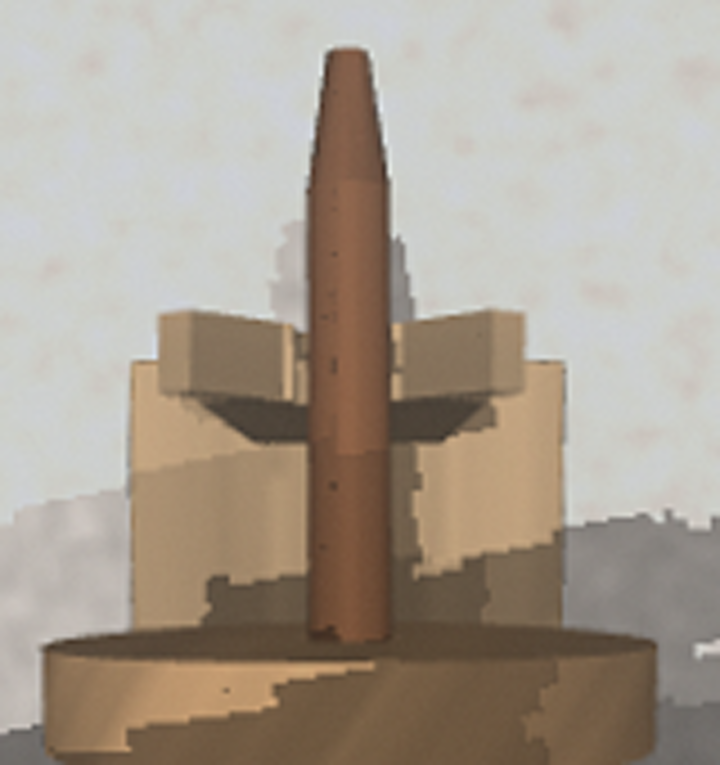

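View pics/s24c.png

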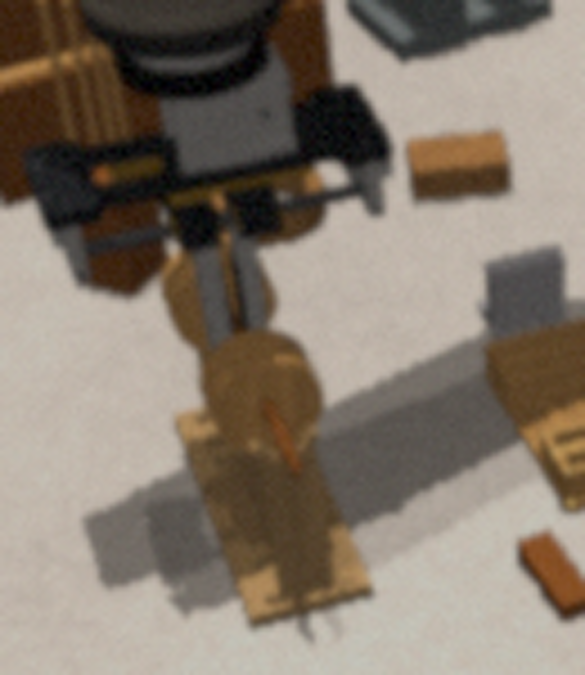

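>>> {"op": "step_arm", "data": {"rows": [{"slide":[0,-0.2,2],"turn":[0,0,0],"claw":0},{"slide":[0,0,2],"turn":[0,0,0],"claw":0},{"slide":[0,0,2],"turn":[0,0,0],"claw":0},{"slide":[0,0,2],"turn":[0,0,0],"claw":0},{"slide":[0,0,2],"turn":[0,0,0],"claw":0},{"slide":[0,0,1],"turn":[0,0,0],"claw":0},{"slide":[0,0,1],"turn":[0,0,0],"claw":0},{"slide":[0,0,1],"turn":[0,0,0],"claw":0},{"slide":[0,0,0],"turn":[0,0,0],"claw":0},{"slide":[0,0,0],"turn":[0,0,0],"claw":0}]}}

```text
time_s: 29.85
tcp_pos: [0.6565, -0.1636, 0.0885]
ee_rot: [0.766, 0.643, 0.0, -0.0]
wrist_force: [-0.5, -0.3, -1.8]
width: 0.0069
```

```bash
python3 - <<'E'
from h import *
t=snap("w25");s=snap("s25","scene");d2r([.6559,-.1634,.0857],79.95)
crop(t,240,30,400,200,4.5,"pics/w25c.png")
E
```

```text
t 29.95 tcp [ 0.6565 -0.1637  0.0885] F [-0.75  0.31 -1.36] w 0.0068
turn [ 0.   -0.    0.02] slide before-turn axes [ 0.2 -0.6  2.8] slide after-turn axes [ 0.2 -0.6  2.8]
```

View pics/w25c.png

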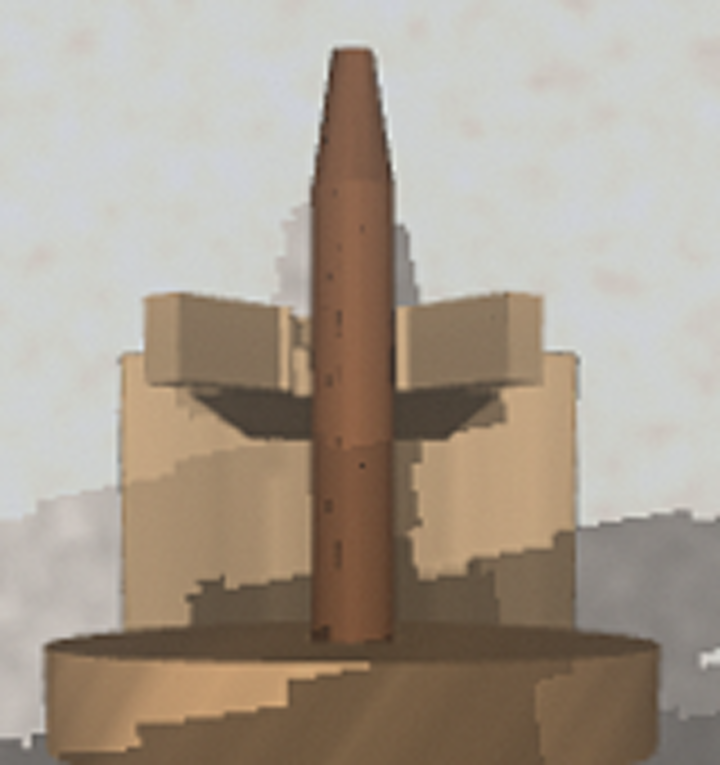

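>>> {"op": "step_arm", "data": {"rows": [{"slide":[0,-0.4,0],"turn":[0,0,0],"claw":0},{"slide":[0,-0.4,0],"turn":[0,0,0],"claw":0},{"slide":[0,0,1],"turn":[0,0,0],"claw":0},{"slide":[0,0,1],"turn":[0,0,0],"claw":0},{"slide":[0,0,0.5],"turn":[0,0,0],"claw":0},{"slide":[0,0,0],"turn":[0,0,0],"claw":0},{"slide":[0,0,0],"turn":[0,0,0],"claw":0},{"slide":[0,0,0],"turn":[0,0,0],"claw":0},{"slide":[0,0,0],"turn":[0,0,0],"claw":0},{"slide":[0,0,0],"turn":[0,0,0],"claw":0}]}}

```text
time_s: 30.95
tcp_pos: [0.6558, -0.1636, 0.0862]
ee_rot: [0.766, 0.643, 0.0, 0.0]
wrist_force: [-2.4, -0.2, 5.6]
width: 0.0071
```

```bash
python3 - <<'E'
from h import *
t=snap("w26");s=snap("s26","scene");d2r([.6559,-.1634,.0857],79.95)
crop(t,240,30,400,200,4.5,"pics/w26c.png");crop(s,180,130,310,280,4.5,"pics/s26c.png")
E
```

```text
t 31.05 tcp [ 0.6558 -0.1636  0.0862] F [-1.14 -0.6   5.86] w 0.007
turn [0.02 0.   0.02] slide before-turn axes [0.2 0.1 0.5] slide after-turn axes [0.2 0.1 0.5]
```

View pics/w26c.png

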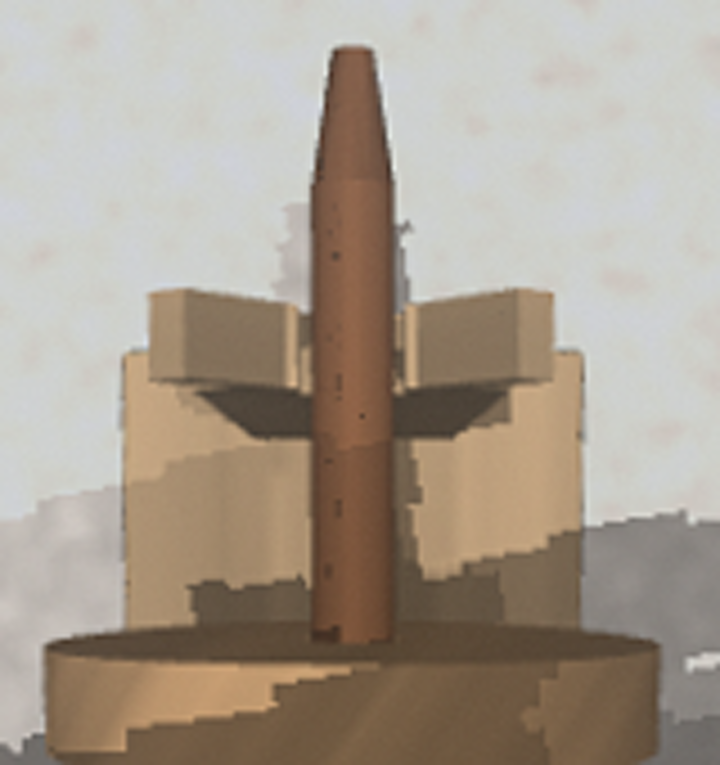

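View pics/s26c.png

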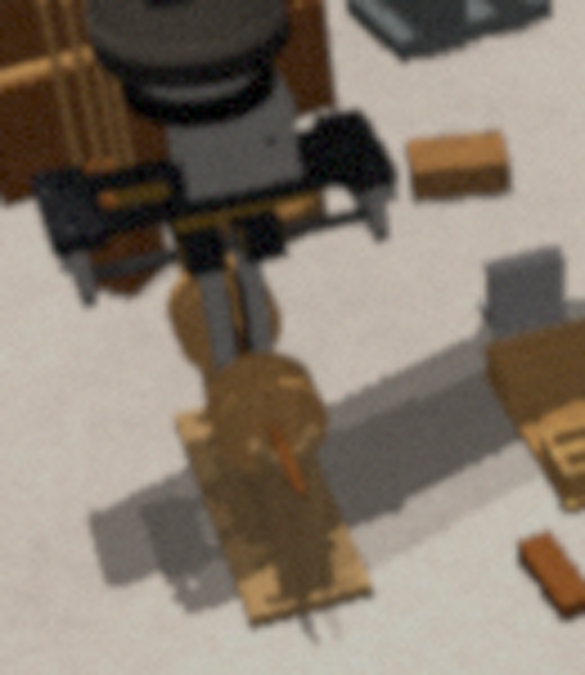

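>>> {"op": "step_arm", "data": {"rows": [{"slide":[0,0,-0.3],"turn":[0,0,0],"claw":0},{"slide":[0,0,0],"turn":[0,0,0],"claw":8},{"slide":[0,0,0],"turn":[0,0,0],"claw":12},{"slide":[0,0,0],"turn":[0,0,0],"claw":18},{"slide":[0,0,0],"turn":[0,0,0],"claw":25},{"slide":[0,0,0],"turn":[0,0,0],"claw":30},{"slide":[0,0,0],"turn":[0,0,0],"claw":30},{"slide":[0,0,0],"turn":[0,0,0],"claw":30},{"slide":[0,0,0],"turn":[0,0,0],"claw":30},{"slide":[0,0,0],"turn":[0,0,0],"claw":30}]}}

```text
time_s: 32.05
tcp_pos: [0.6557, -0.1635, 0.0863]
ee_rot: [0.766, 0.643, 0.0, -0.0]
wrist_force: [0.5, -0.5, 1.0]
width: 0.0278
```

```bash
python3 - <<'E'
from h import *
t=snap("w27");s=snap("s27","scene");d2r([.6559,-.1634,.0857],79.95)
crop(t,240,30,400,200,4.5,"pics/w27c.png");crop(s,180,130,310,280,4.5,"pics/s27c.png")
E
```

```text
t 32.15 tcp [ 0.6557 -0.1636  0.0863] F [-0.14  0.31  0.49] w 0.0283
turn [-0.   -0.    0.02] slide before-turn axes [0.2 0.2 0.6] slide after-turn axes [0.2 0.2 0.6]
```

View pics/w27.png

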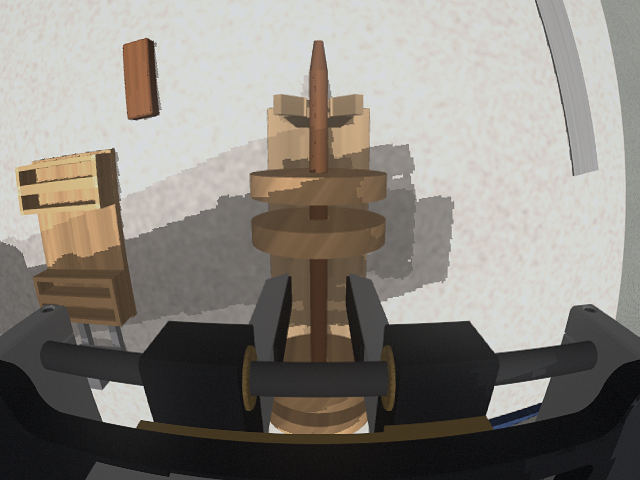

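View pics/s27c.png

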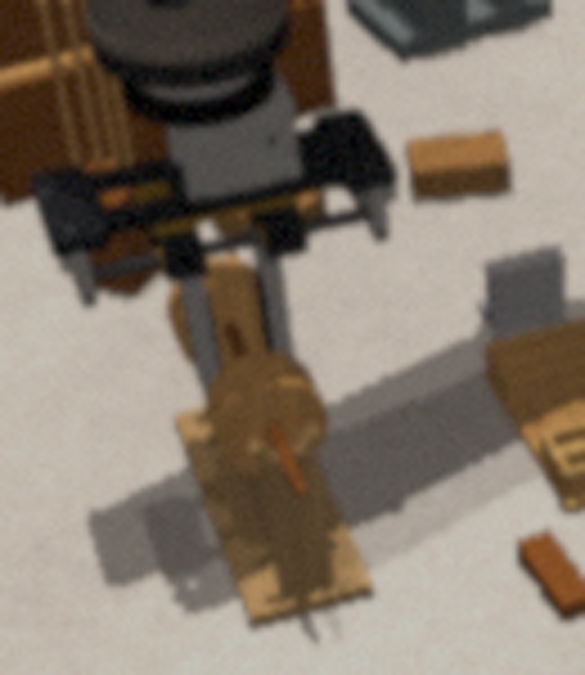

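>>> {"op": "step_arm", "data": {"rows": [{"slide":[0,0,-8],"turn":[0,0,0],"claw":30},{"slide":[0,0,-15],"turn":[0,0,0],"claw":30},{"slide":[0,0,-20],"turn":[0,0,0],"claw":30},{"slide":[0,0,-25],"turn":[0,0,0],"claw":30},{"slide":[0,0,-25],"turn":[0,0,0],"claw":30},{"slide":[0,-20,-15],"turn":[0,0,0],"claw":30},{"slide":[20,-35,0],"turn":[0,0,0],"claw":30},{"slide":[20,-35,0],"turn":[0,0,0],"claw":30},{"slide":[20,-30,0],"turn":[0,0,0],"claw":30},{"slide":[0,-20,0],"turn":[0,0,0],"claw":30}]}}

```text
time_s: 33.15
tcp_pos: [0.5271, -0.077, 0.1959]
ee_rot: [0.765, 0.644, 0.0, 0.001]
wrist_force: [0.8, -0.5, 0.9]
width: 0.0283
```

```bash
python3 - <<'E'
from h import *
s=snap("s28","scene");tt=snap("t28","top");t=snap("w28");st()
crop(tt,310,130,430,220,6,"pics/t28c.png");crop(s,190,150,340,270,5,"pics/s28c.png")
E
```

```text
t 33.3 tcp rk [ 62.36  51.47 195.93] tip rk [  58.14 -147.46  215.66] yaw 80.0 pitch -0.07 F rack(x,y,z) [ 0.4   0.77 -0.15] w 0.0282
```

View pics/t28c.png

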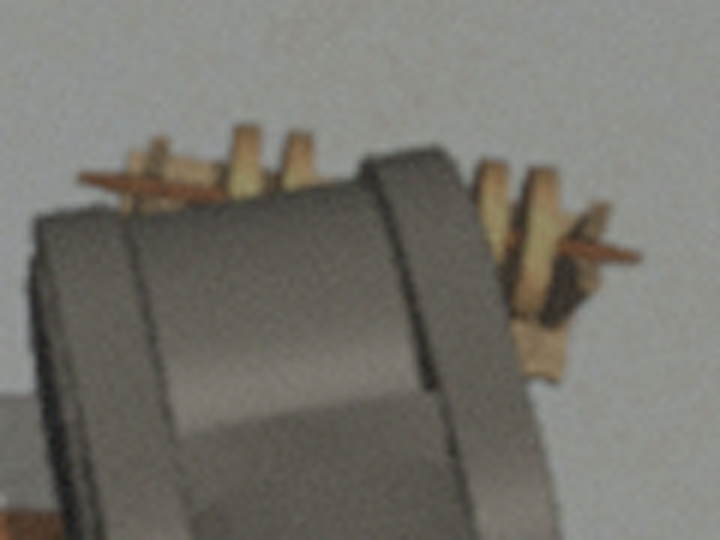

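View pics/s28c.png

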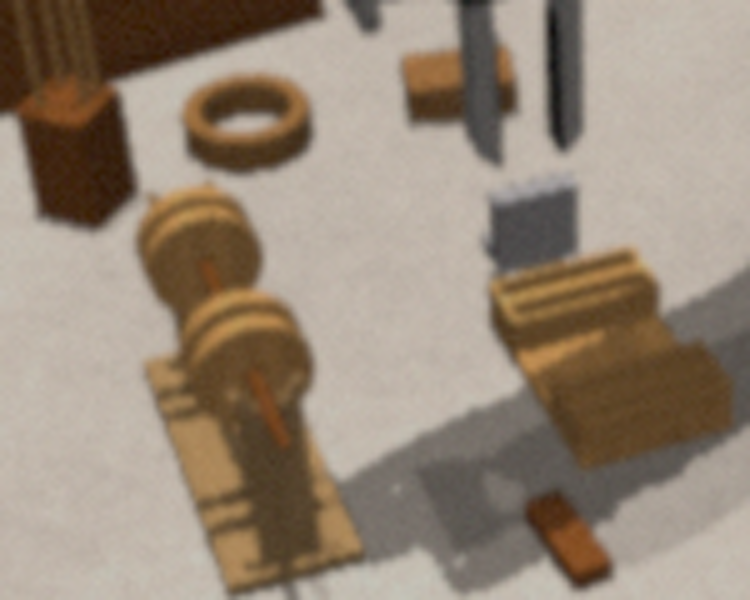

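View pics/w28.png

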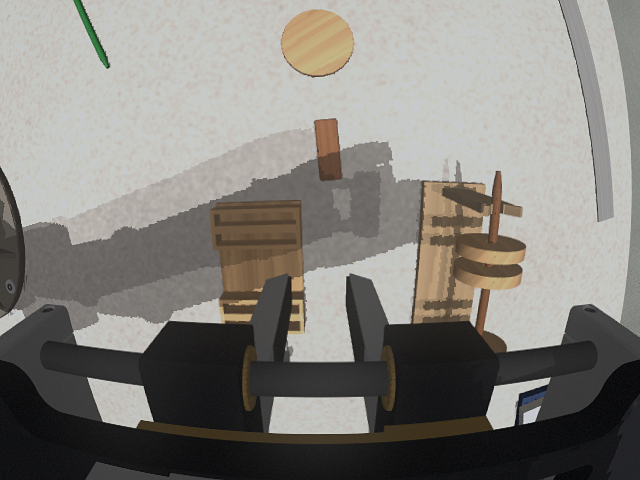

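View pics/t28.png

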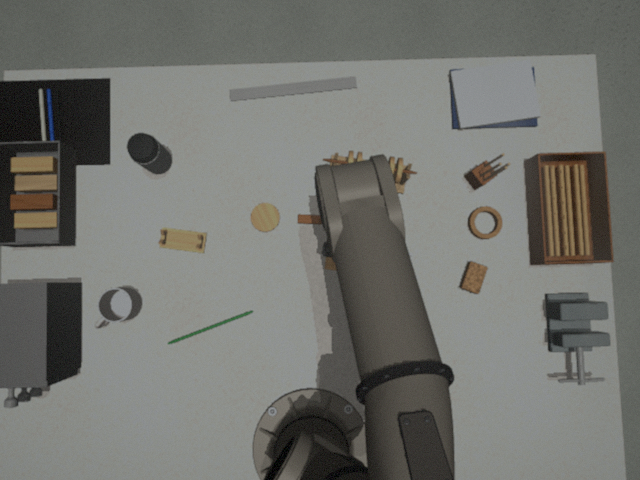

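```bash
python3 - <<'E'
from h import *
a=px2w("top",323.3,159.7,.104);b=px2w("top",416.7,172.8,.104);d=a-b
print(a,b,np.linalg.norm(d),np.degrees(np.arctan2(d[1],d[0])),"scene pred",w2px("scene",a))
E
```

```text
[ 0.67746887 -0.04635288  0.104     ] [ 0.64062228 -0.26127523  0.104     ] 0.2180579838596419 80.27170538386804 scene pred [245.72529264 239.80588002]
```

```bash
python3 - <<'E'
from h import *
tt=cv2.imread("pics/t28.png");crop(tt,390,155,422,195,18,"pics/t28d.png")
D=np.array([np.cos(np.radians(79.95)),np.sin(np.radians(79.95)),0]);X=np.array([D[1],-D[0],0]);O=np.array([.6579,-.16,0])
for y in(-85,85):
  for x,z in [(-15,120),(-5,104),(0,104),(5,104),(15,120)]: print(y,x,z,np.round((w2px("top",O+X*x/1000+D*y/1000+[0,0,z/1000])-[390,155])*18))
E
```

```text
-85 -15 120 [349. 398.]
-85 -5 104 [338. 344.]
-85 0 104 [343. 305.]
-85 5 104 [348. 267.]
-85 15 120 [380. 167.]
85 -15 120 [-977.  204.]
85 -5 104 [-972.  152.]
85 0 104 [-967.  114.]
85 5 104 [-961.   76.]
85 15 120 [-944.  -26.]
```

View pics/t28d.png

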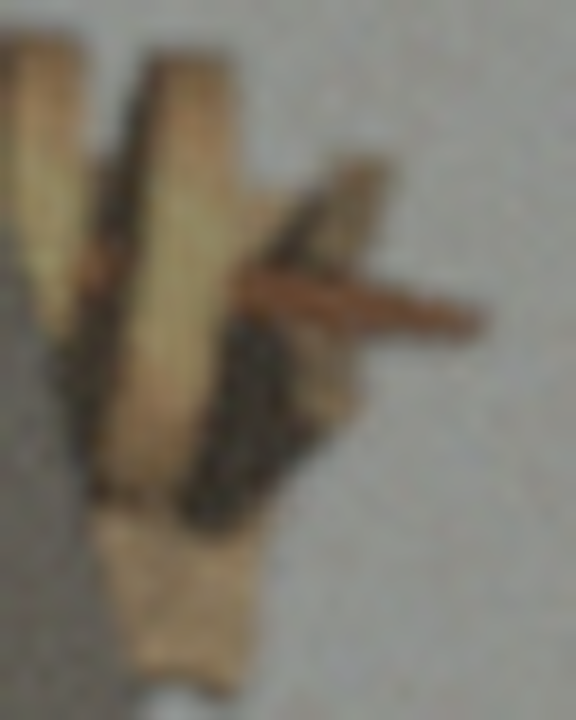

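```bash
python3 - <<'E'
from h import *
print(np.abs(sense()["joint_velocities"]).max()); print(close_job())
E
```

```text
0.036594483507791695
the job is handed in; nothing more can be done
None
```

The job is done and handed in at about 33 s. The wooden rod hangs in both notches of the drying stand with all four wheels between the posts, and the gripper has let go and is clear.

- **Threading:** I gripped the rod near its rear end and steered the tip sideways to meet each wheel's offset hole. No contact force showed on the way.
- **End stop:** The tip met the stop about 101 mm from the rack's centre, at about 4 N with a light 8 N grip.
- **Lift and hang:** I re-gripped the rod in the gap between wheels 2 and 3, lifted all four out together, turned to the stand's measured angle and lowered the rod until it rested (about 6 N). Then I released it and backed off.

**Last checks:**
- In the top view, the rod crosses the -y post within a pixel of where a seated rod should be. Before release, the wrist view showed the rod centred in the +y notch.
- The rod measures 218 mm at a height of 104 mm, which fits a level 220 mm rod. Its angle is 0.3° off the stand's axis, within camera error.
- All four wheels are visible between the posts, and the other objects look unmoved.

**Checks that disagreed:** The wrist and top cameras differed by about 2 mm on the stand's position, so I used the rod and notch seen together in one picture. While lowering, the rod shifted about 0.5 mm in the grip, probably from touching a notch side, and I corrected 0.8 mm sideways before seating it.

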